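# Fit the dies in the hand press's carriage

### The job

Get the hand press ready for marking pieces: flip the cam lever over to free the die carriage, draw the carriage fully out, and set every die that stands on the table shank-down in a socket of its own, tapping each until its shoulder sits flush on the carriage. Then slide the carriage fully back in and flip the cam lever back to lock it, leaving the candle holder and the sake cup where they are.

Things in the scene. Friction and masses are not known exactly. Their poses are not given: they have to be found in the camera images.
- press: Fixed small cast-iron hand press on a teak stand (210 x 480 mm, 25 mm thick). Origin: on the table under the stand; z up, y along the stand: the iron column and the overhanging arm (46 mm wide, underside 178 mm above the table, with a ram reaching down to 118 mm) are at its +y end and reach from y = +205 back to y = +10 mm. x points away from the robot. The press's own long hand lever on top is fixed and not used.
- carriage (a joint): How far the steel die carriage (block 74 mm wide in x, 208 mm long in y, top face 73 mm above the table) is drawn out, m: 0 = fully in under the ram, 0.14 = fully out. It slides along the press's -y as the value grows; sliding friction about 5 N; it stays where left. It cannot leave 0 while the cam lever is locked, and cannot come back in past a locked cam. With the carriage out all three sockets are clear of the arm; with it in they are partly under it.
- carriage_grip (a point): Grip point of the carriage: 13 mm below the top of an upright teak post, 22 x 22 mm, that rises from a low tongue at the carriage's -y end (post top 98 mm above the table; free down to 45 mm). Post centre 64 mm from the outermost socket. It moves with the carriage. Axes as the press.
- cam_lever (a joint): Angle of the cam lever, rad: 0 = locked, leaning to the press's +y (52 degrees from upright); it swings up and over towards -y to 1.8 = free, leaning to -y as far. About 2 N at the knob moves it, and it stays where left. Below about 1.3 rad its cam stands in the carriage's way.
- cam_knob (a point): Centre of the 24 mm ball knob at the end of the cam lever, 85 mm from the pivot. The lever stands on the robot's side of the carriage and swings in the press's y-z plane.
- cam_pivot (a point): Pivot of the cam lever, 60 mm above the table; its axis is the press's x axis.
- socket1 (a point): Centre of the mouth of the outermost (-y, next to the post) of three equal tapered sockets in the carriage's flat top face, 66 mm apart; mouth 49 mm across, narrowing to 43 mm 30 mm down. Outermost socket to post centre 64 mm. Any die fits any socket. A tight brass sleeve at the bottom holds a die 6 mm proud until it is pressed or tapped down with more than about 9 N (20 N is plenty); the sleeve does not spring back.
- socket2 (a point): Centre of the mouth of the middle of three equal tapered sockets in the carriage's flat top face, 66 mm apart; mouth 49 mm across, narrowing to 43 mm 30 mm down. Outermost socket to post centre 64 mm. Any die fits any socket. A tight brass sleeve at the bottom holds a die 6 mm proud until it is pressed or tapped down with more than about 9 N (20 N is plenty); the sleeve does not spring back.
- socket3 (a point): Centre of the mouth of the innermost (+y) of three equal tapered sockets in the carriage's flat top face, 66 mm apart; mouth 49 mm across, narrowing to 43 mm 30 mm down. Outermost socket to post centre 64 mm. Any die fits any socket. A tight brass sleeve at the bottom holds a die 6 mm proud until it is pressed or tapped down with more than about 9 N (20 N is plenty); the sleeve does not spring back.
- die1_c (a point): Centre of a loose die (about 400 g, 60 mm tall, half-way up, at its shoulder; z = die's upward axis; absent in some starts). Lower half: tapered steel shank, 41 mm across at its flat foot, 47 mm at the shoulder, 30 mm long. Upper half: round boxwood head, 56 mm across, 30 mm tall, flat top with a five-sided dark nest. It starts standing on its foot on the table. Fully home, its shoulder lies on the socket's mouth: this point then coincides with the socket point.
- die2_c (a point): Centre of a loose die (about 400 g, 60 mm tall, half-way up, at its shoulder; z = die's upward axis; absent in some starts). Lower half: tapered steel shank, 41 mm across at its flat foot, 47 mm at the shoulder, 30 mm long. Upper half: round boxwood head, 56 mm across, 30 mm tall, flat top with a five-sided dark nest. It starts standing on its foot on the table. Fully home, its shoulder lies on the socket's mouth: this point then coincides with the socket point.
- die3_c (a point): Centre of a loose die (about 400 g, 60 mm tall, half-way up, at its shoulder; z = die's upward axis; absent in some starts). Lower half: tapered steel shank, 41 mm across at its flat foot, 47 mm at the shoulder, 30 mm long. Upper half: round boxwood head, 56 mm across, 30 mm tall, flat top with a five-sided dark nest. It starts standing on its foot on the table. Fully home, its shoulder lies on the socket's mouth: this point then coincides with the socket point.
- candle_holder: Loose brass candle holder, foot 90 mm across, 107 mm tall with its candle stub, standing beyond the work; origin at the centre of its underside. Leave it alone.
- sake_cup: Loose cracked stoneware sake cup, 64 mm across, 50 mm tall; origin at the centre of its underside. Leave it alone.

How it is judged:
On the way, in this order (a step that is already met when the one before it is completed fails the run):
1. the cam lever is flipped over, freeing the carriage (value of joint cam_lever above 1.4 rad), for 0.2 s.
2. the carriage is drawn fully out (value of joint carriage above 0.13 m), for 0.2 s.
3. with the carriage out, every die present is fully home in a socket (((horizontal distance between die1_c and socket1 below 0.004 m and z of die1_c in the frame of socket1 below 0.0025 m) or (horizontal distance between die1_c and socket2 below 0.004 m and z of die1_c in the frame of socket2 below 0.0025 m) or (horizontal distance between die1_c and socket3 below 0.004 m and z of die1_c in the frame of socket3 below 0.0025 m)) and angle between each of die1_c, die2_c, die3_c's own z axis and vertical below 0.06 rad and ((horizontal distance between die2_c and socket1 below 0.004 m and z of die2_c in the frame of socket1 below 0.0025 m) or (horizontal distance between die2_c and socket2 below 0.004 m and z of die2_c in the frame of socket2 below 0.0025 m) or (horizontal distance between die2_c and socket3 below 0.004 m and z of die2_c in the frame of socket3 below 0.0025 m)) and ((horizontal distance between die3_c and socket1 below 0.004 m and z of die3_c in the frame of socket1 below 0.0025 m) or (horizontal distance between die3_c and socket2 below 0.004 m and z of die3_c in the frame of socket2 below 0.0025 m) or (horizontal distance between die3_c and socket3 below 0.004 m and z of die3_c in the frame of socket3 below 0.0025 m)) and value of joint carriage above 0.1 m), for 0.2 s.
4. the carriage is back in (value of joint carriage below 0.006 m), for 0.2 s.
5. the cam lever is flipped back, locking the carriage (value of joint cam_lever below 0.3 rad and value of joint carriage below 0.006 m), for 0.2 s.
At the end, for the whole second after the job is handed in: Every die present stands upright (within 0.06 rad) in a socket, centre within 4 mm of the socket's and shoulder within 2.5 mm of flush; carriage within 6 mm of fully in; cam lever within 0.3 rad of locked (all of step 5 and ((horizontal distance between die1_c and socket1 below 0.004 m and z of die1_c in the frame of socket1 below 0.0025 m) or (horizontal distance between die1_c and socket2 below 0.004 m and z of die1_c in the frame of socket2 below 0.0025 m) or (horizontal distance between die1_c and socket3 below 0.004 m and z of die1_c in the frame of socket3 below 0.0025 m)) and angle between each of die1_c, die2_c, die3_c's own z axis and vertical below 0.06 rad and ((horizontal distance between die2_c and socket1 below 0.004 m and z of die2_c in the frame of socket1 below 0.0025 m) or (horizontal distance between die2_c and socket2 below 0.004 m and z of die2_c in the frame of socket2 below 0.0025 m) or (horizontal distance between die2_c and socket3 below 0.004 m and z of die2_c in the frame of socket3 below 0.0025 m)) and ((horizontal distance between die3_c and socket1 below 0.004 m and z of die3_c in the frame of socket1 below 0.0025 m) or (horizontal distance between die3_c and socket2 below 0.004 m and z of die3_c in the frame of socket2 below 0.0025 m) or (horizontal distance between die3_c and socket3 below 0.004 m and z of die3_c in the frame of socket3 below 0.0025 m))); the robot touches nothing.
It fails at once if the candle holder is moved more than 3 cm (distance of candle_holder from where it was at the start of the episode above 0.03 m).
It fails at once if the sake cup is moved more than 3 cm (distance of sake_cup from where it was at the start of the episode above 0.03 m).
Of die1, die2, die3 only 2 to 3 are there at a start; the rules pass over those that are not, and their reading is None.
At some moment in a run one of die1, die2, die3 may be knocked a few centimetres aside while the robot is not near it.
It also fails if it takes over 210 s, if anything falls off the work surface, if the arm or the gripper's body presses on something with over 40 N, if the wrist force passes 120 N, or if a joint passes its speed limit or range.

### The arm

A 6-joint arm with a two-finger parallel gripper is mounted at the origin on the work surface. World frame = base frame: x ahead of the robot, y to its left, z up, the work surface at z = 0. Lengths are in m, angles in rad, forces in N, time in s.
With the tool pointing down it reaches from about 0.375 to 0.975 m from the base axis. Payload 3.8 kg.
Tool frame: the origin (TCP) lies midway between the tips of the shut fingers; the grasp point (between the pads) lies 19 mm behind it; z points along the fingers, y is the direction in which the jaws open and shut (so a half turn about z gives the same grasp; the last joint's range is limited). The gripper opens to 85 mm and grips with 20 to 120 N. Pads are 22 mm wide; open, the fingers measure 114 mm over their backs; the gripper's body (76 mm by 85 mm) begins 54 mm behind the grasp point. The pads swing forward as they close: fully open they stand 13 mm farther back than shut.
Start: joints at [1.085, 0.264, 1.604, -0, 1.274, -0.037], TCP at [0.293, 0.608, 0.21] pointing down, gripper open.
Joint ranges: [-2.63, 2.63], [-0.94, 2.18], [0.31, 2.57], [-1.31, 4.45], [0, 2.66], [-2.55, 2.55]. Speed limits (rad/s): [2.57, 2.57, 3.14, 3.14, 3.14, 3.14].

### API

Orientations are given as a rotation vector (axis times angle).
In Python, from workcell import bot gives the robot as it stands. The module is installed in compiled form; this text tells all that it offers.
- The arm moves only by the tool move_arm, never from a script. Its argument "steps" is a list of rows, each a list of 5 numbers: the shift along the tool's x, y, z in mm, then the turn about the tool's z in degrees, then the opening in per cent of the stroke, from 0 (shut) to 100 (fully open). In form: [[tx, ty, tz, turn, claw], ...]. A call has 1 to 20 rows; each row is the pose to reach, as a shift and turn from the pose commanded when the call began, along the tool's axes at that moment; what a row does not reach only later rows make up. A row lasts 1/10 s, in which the tool goes at most 50 mm and 8.59 degrees, less where a joint would pass 70% of its speed; a pose out of reach is approached as far as the arm can. A call with a gripper value outside its range is refused whole. The fingers move at their own pace and stop on an object; "newtons" is the grip in N (left out, the last holds). Time passes only in rows, so rows that repeat a pose let the fingers close. It gives the time, the measured TCP pose, the force and the opening at its end, in the units of the state.
- bot.read_state(): the state, without advancing time (a new reading comes with each control period).
- bot.read_camera(name): name is "scene" or "side" or "wrist"; returns a dict with "pixels" (480x640x3 uint8, red, green, blue), "depth" (480x640 float32, m along the optical axis (not along the pixel's ray), 0 where there is no reading), "fovy" (degrees; the focal length in pixels is half the picture's height over the tangent of half this angle, whatever the lens; pixels are square), "cx", "cy" (the principal point, pixels), "xyz" and "attitude" of the camera in the world. Camera axes: x right, y up, looking along -z (the intrinsics and any distortion apply to the point x, -y, -z); pixel columns grow to the right and rows downward; lengths in m; the calibration is good to about 2 mm. The wrist camera is an equidistant fisheye: a pixel r from the principal point sees the ray r / f radians off the axis. A picture is of the moment at which its call begins.
- bot.finish_job(): hands the job in, once; it reports no verdict.
The state is a dict: "time": time; "q": joint angles; "joint_vel": joint speeds; "joint_torque": joint torques, N m; "tool_pos": TCP position; "tcp_rot": TCP orientation; "wrist_force": force on the tool from outside, world axes, zero at the start; "torque": the same for the moment, N m; "width": opening from 0.0 (shut) to 1.0 (fully open).
Only numpy, scipy, OpenCV 4.12 (cv2) and the standard library are available. Lean on these libraries where they do the work, as an engineer would, in place of code of your own. Each camera call takes 0.05 s, during which the arm holds its last target.

## Working session

There is one attempt and no reset: what is moved stays moved. The work goes in short steps, Python scripts to look and compute and a tool call to move; the robot and the scene stay as the last step left them, time stands still between calls to the robot, and variables do not carry over. Pictures are saved under pics/ and viewed, and the job is handed in when it is done.

Besides the shell and the picture viewer there is one more tool, called after "Emit:" in YAML: its name, and indented under it one key for each argument. move_arm: Moves the arm, as the interface text tells. Its arguments: {"type":"object","properties":{"steps":{"type":"array","items":{"type":"array","items":{"type":"number"}}},"newtons":{"type":"number"}},"required":["steps"]}

```bash
mkdir -p pics; python3 - <<'E'
from workcell import bot
import cv2,numpy as np
print(bot.read_state())
for n in ["scene","side","wrist"]:
    c=bot.read_camera(n)
    cv2.imwrite(f"pics/{n}0.png",c["pixels"][:,:,::-1])
    np.savez(f"/tmp/{n}0.npz",**c)
    print(n,c["fovy"],c["cx"],c["cy"],c["xyz"],c["attitude"],(c["depth"]>0).mean())
    print([k for k in c])
E
```

```text
{'time': 0.0, 'q': array([ 1.08510017e+00,  2.64777550e-01,  1.60538790e+00,  5.78311955e-07,
        1.27368493e+00, -3.69290829e-02]), 'joint_vel': array([-0.00092813, -0.00014927, -0.00110569, -0.00149196, -0.00023634,
        0.00060518]), 'joint_torque': array([ 6.31260937e-04, -5.15125179e+01, -3.67307711e+01, -3.67366674e-04,
        1.28690896e-02, -1.67668298e-05]), 'tool_pos': array([0.29250627, 0.60746257, 0.20863813]), 'tcp_rot': array([-0.69889126, -3.06226645,  0.00342516]), 'wrist_force': array([-0.61030188,  0.1325795 ,  0.51935532]), 'torque': array([ 0.03122439, -0.0276001 , -0.00346699]), 'width': 0.9998584500713369}
scene 47.8457934565532 319.4931178380482 247.4513913426207 [ 1.17364457 -0.37972305  0.8635058 ] [0.64483574 0.36194347 0.96242876] 0.99595703125
['pixels', 'depth', 'fovy', 'cx', 'cy', 'xyz', 'attitude']
side 46.55664874146085 323.208364796673 234.60242061431964 [-0.1166696  -0.79559948  0.78010892] [ 0.9469761  -0.36275006 -0.6905329 ] 0.9958984375
['pixels', 'depth', 'fovy', 'cx', 'cy', 'xyz', 'attitude']
wrist 65.70646984690485 319.5319984050116 238.06124133890668 [0.23400197 0.63690988 0.37272488] [-0.23639001 -0.14657107  1.1151528 ] 0.9773404947916666
['pixels', 'depth', 'fovy', 'cx', 'cy', 'xyz', 'attitude']
```

View pics/scene0.png

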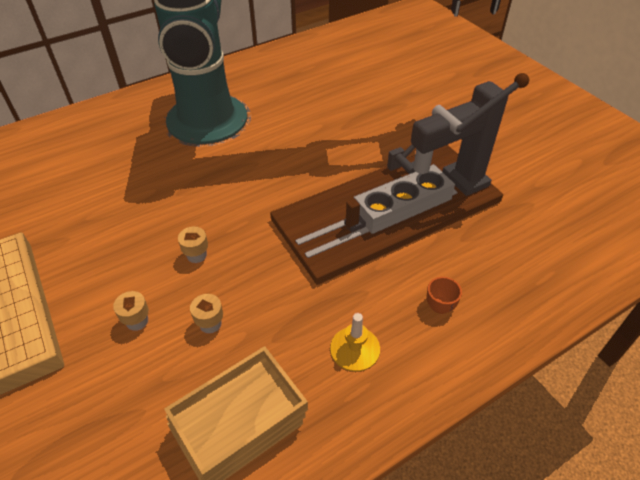

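View pics/side0.png

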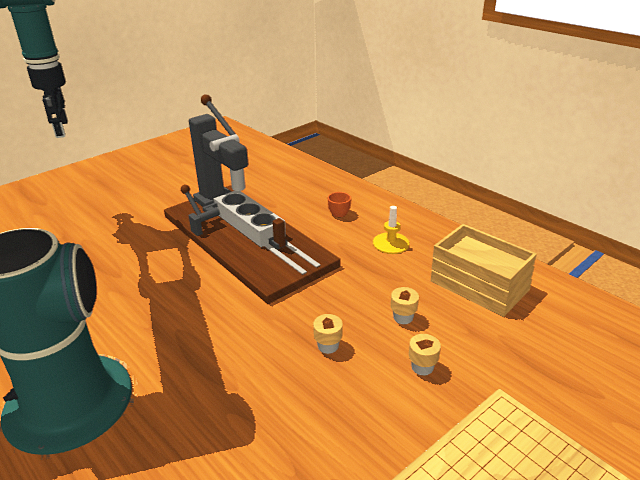

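View pics/wrist0.png

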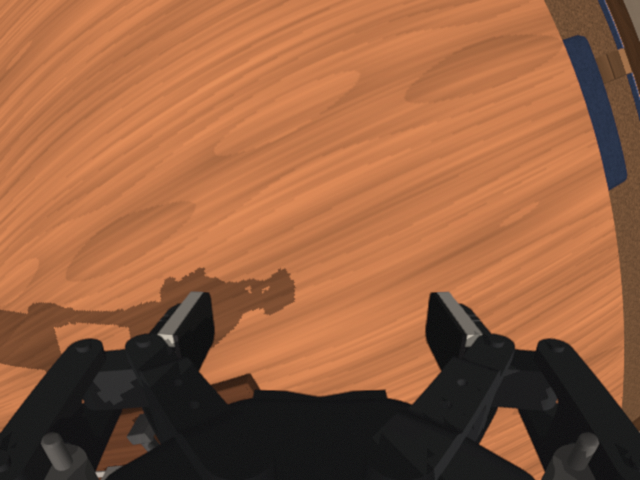

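```bash
cat > h.py <<'E'
import numpy as np,cv2
from scipy.spatial.transform import Rotation as R
from workcell import bot
def cam(n,save=None):
    c=bot.read_camera(n)
    if save: cv2.imwrite(f"pics/{save}.png",c["pixels"][:,:,::-1])
    return c
def load(n): return dict(np.load(f"/tmp/{n}.npz"))
def foc(c): return 240/np.tan(np.radians(float(c["fovy"]))/2)
def Rm(c): return R.from_rotvec(c["attitude"]).as_matrix()
def cloud(c):
    f=foc(c); v,u=np.mgrid[:480,:640]; d=c["depth"]
    p=np.stack([(u-c["cx"])/f*d,-(v-c["cy"])/f*d,-d],-1)
    return p@Rm(c).T+c["xyz"]
def ray(c,u,v,fish=False):
    f=foc(c); x=(u-c["cx"])/f; y=(v-c["cy"])/f
    if fish:
        r=np.hypot(x,y); s=np.sin(r)/max(r,1e-9); d=np.array([x*s,-y*s,-np.cos(r)])
    else: d=np.array([x,-y,-1.])
    return Rm(c)@d
def onplane(c,u,v,z,fish=False):
    d=ray(c,u,v,fish); return c["xyz"]+d*(z-c["xyz"][2])/d[2]
def proj(c,p,fish=False):
    q=Rm(c).T@(np.asarray(p)-c["xyz"]); x,y,z=q[0],-q[1],-q[2]
    f=foc(c)
    if fish:
        r=np.hypot(x,y); t=np.arctan2(r,z); k=t/max(r,1e-9)*f; return c["cx"]+x*k,c["cy"]+y*k
    return c["cx"]+f*x/z,c["cy"]+f*y/z
E
python3 - <<'E'
from h import *
for n in ["scene0","side0"]:
    c=load(n);P=cloud(c);px=c["pixels"].astype(int)
    hsv=cv2.cvtColor(c["pixels"],cv2.COLOR_RGB2HSV)
    print(n)
    Z=P[...,2]
    # dies : top faces
    m=((Z>.055)&(Z<.066)&(P[...,0]>.3)&(P[...,0]<1)).astype(np.uint8)
    k,l,st,_=cv2.connectedComponentsWithStats(m)
    for i in range(1,k):
        if st[i,4]>60:
            q=P[l==i]; ce,rad=cv2.minEnclosingCircle(q[:,:2].astype(np.float32)); print("z60",st[i],q.mean(0).round(4),np.round(ce,4),round(rad,4))
    m=((Z>.070)&(Z<.0765)&(P[...,0]>.3)&(P[...,0]<1)&(hsv[...,1]<60)).astype(np.uint8)
    k,l,st,_=cv2.connectedComponentsWithStats(m)
    for i in range(1,k):
        if st[i,4]>60:
            q=P[l==i]; print("z73",st[i],q.mean(0).round(4),cv2.minAreaRect(q[:,:2].astype(np.float32)))
    m=((Z>.093)&(Z<.103)&(P[...,0]>.3)&(P[...,0]<1)).astype(np.uint8)
    k,l,st,_=cv2.connectedComponentsWithStats(m)
    for i in range(1,k):
        if st[i,4]>15:
            q=P[l==i]; print("z98",st[i],q.mean(0).round(4),cv2.minAreaRect(q[:,:2].astype(np.float32)))
    m=((Z>.021)&(Z<.029)&(P[...,0]>.3)&(P[...,0]<1)).astype(np.uint8)
    k,l,st,_=cv2.connectedComponentsWithStats(m)
    i=1+np.argmax(st[1:,4]); q=P[l==i]; print("stand",cv2.minAreaRect(q[:,:2].astype(np.float32)))
    # table check
    m=(abs(Z)<.01); print("table",np.median(Z[m]))
E
```

```text
scene0
z60 [388 155  27  19 116] [0.4766 0.2719 0.0614] [0.4715 0.2733] 0.0383
z60 [456 162  31  17 117] [0.579  0.3835 0.0605] [0.5685 0.3962] 0.0341
z60 [419 174  22  12  87] [0.5495 0.2965 0.061 ] [0.5571 0.2866] 0.0235
z60 [394 185  22  11  96] [0.545  0.23   0.0604] [0.5532 0.2213] 0.0231
z60 [360 186  95  39 338] [0.5896 0.1961 0.0605] [0.5719 0.2152] 0.1074
z60 [368 196  22  10  88] [0.5403 0.162  0.0607] [0.5489 0.1556] 0.0228
z60 [178 227  28  22 481] [ 0.4262 -0.2159  0.059 ] [ 0.4244 -0.2167] 0.0301
z60 [113 291  33  27 650] [ 0.5157 -0.3766  0.0591] [ 0.5144 -0.376 ] 0.0293
z60 [190 294  32  27 656] [ 0.5952 -0.2626  0.0592] [ 0.593  -0.2623] 0.0292
z60 [347 326  20  16  78] [ 0.7884 -0.0654  0.0582] [ 0.7853 -0.0645] 0.0181
z60 [ 210  359   88   65 1309] [ 0.794  -0.2646  0.065 ] [ 0.7992 -0.2711] 0.0686
z60 [183 401  38  48 344] [ 0.7899 -0.3607  0.0651] [ 0.798  -0.3583] 0.0438
z60 [219 415  31  30 272] [ 0.8298 -0.3238  0.065 ] [ 0.827  -0.3204] 0.0259
z60 [166 416  39  64 169] [ 0.8112 -0.394   0.0598] [ 0.8094 -0.393 ] 0.0594
z60 [208 434  65  46 108] [ 0.8685 -0.33
[... 2671 characters left out ...]
 0.38308456540107727), (0.03393417224287987, 0.06671305745840073), 60.56100082397461)
z98 [187 195   8   8  35] [0.4621 0.3198 0.0982] ((0.46315816044807434, 0.32138898968696594), (0.028098993003368378, 0.011218911968171597), 81.44036102294922)
z98 [390 209   7   6  29] [ 0.7775 -0.0679  0.0984] ((0.7768111824989319, -0.06879115849733353), (0.01258460246026516, 0.014778584241867065), 36.27232360839844)
z98 [273 218  12  10  75] [0.5497 0.0824 0.099 ] ((0.5504070520401001, 0.08379880338907242), (0.026816442608833313, 0.02292296104133129), 85.77405548095703)
stand ((0.5321764945983887, 0.1950627565383911), (0.4841783046722412, 0.21323074400424957), 87.0775146484375)
table 0.0013674561408268948
```

```bash
python3 - <<'E'
import cv2
a=cv2.imread('pics/side0.png')[90:300,150:350]; cv2.imwrite('pics/sidecrop.png',cv2.resize(a,None,fx=2.85,fy=2.85))
a=cv2.imread('pics/scene0.png')[70:280,260:520]; cv2.imwrite('pics/scenecrop.png',cv2.resize(a,None,fx=2.85,fy=2.85))
E
```

```text
(no output)
```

View pics/sidecrop.png

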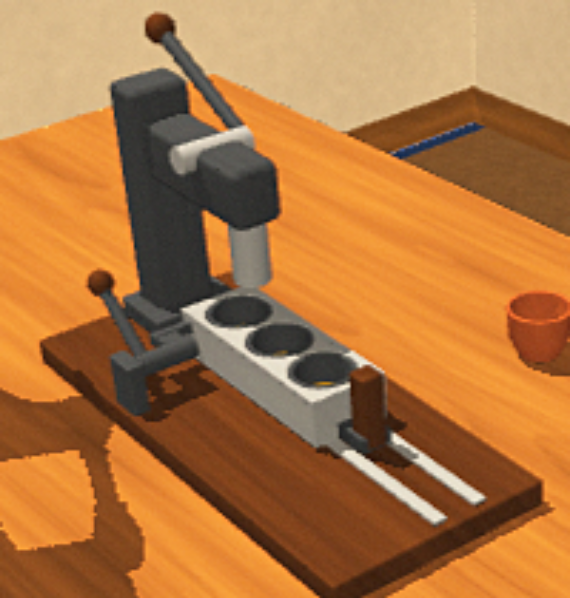

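View pics/scenecrop.png

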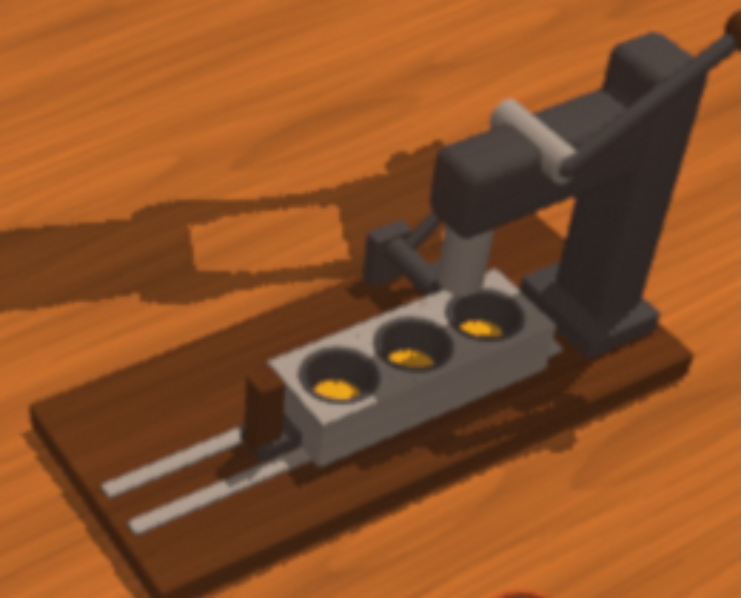

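```bash
cat >> h.py <<'E'
def tool():
    s=bot.read_state(); return np.array(s["tool_pos"]),R.from_rotvec(s["tcp_rot"]).as_matrix(),s
def shift(target,yaw_toolx=None):
    """mm shift in tool axes to world target; turn (deg) about tool z so tool x points at world angle yaw (mod 180)"""
    p,M,s=tool(); d=M.T@(np.asarray(target)-p)*1000
    out=[*d.round(1)]
    if yaw_toolx is not None:
        cur=np.degrees(np.arctan2(M[1,0],M[0,0])); t=-(yaw_toolx-cur)
        t=(t+90)%180-90; out.append(round(t,1))
    print("shift",out,"toolx ang",np.degrees(np.arctan2(M[1,0],M[0,0])).round(1),"q6",round(s["q"][5],2)); return out
py=np.array([np.cos(np.radians(87.1)),np.sin(np.radians(87.1)),0]); px_=np.array([py[1],-py[0],0])
E
python3 - <<'E'
from h import *
for n in ["scene0","side0"]:
    c=load(n); P=cloud(c); 
    hsv=cv2.cvtColor(c["pixels"],cv2.COLOR_RGB2HSV)
    if n=="side0":
        for z in (.105,.112,.12): print(onplane(c,185.4,189,z))
        print(P[189,185],P[186,185],P[191,186])
        for u,v in [(196,218),(200,222),(192,222)]: print(P[v,u])
    # sockets
    post=np.array([.5513,.085,.098])
    print(post)
    for i in range(3):
        q=post+py*(.064+.066*i);q[2]=.073;print(q.round(4),np.round(proj(c,q),1))
p,M,s=tool();print(M.round(3))
E
```

```text
[0.5513 0.085  0.098 ]
[0.5545 0.1489 0.073 ] [377.9 201. ]
[0.5579 0.2148 0.073 ] [404.  190.2]
[0.5612 0.2807 0.073 ] [429.2 179.8]
[0.47345327 0.36212463 0.105     ]
[0.46733447 0.35012054 0.112     ]
[0.46034155 0.33640158 0.12      ]
[0.46134388 0.34047809 0.11802824] [0.46271376 0.34056842 0.12593235] [0.46029316 0.3348762  0.11497297]
[0.44284925 0.2718892  0.07148172]
[0.44708605 0.26284478 0.06221319]
[0.43668822 0.2838332  0.05727124]
[0.5513 0.085  0.098 ]
[0.5545 0.1489 0.073 ] [263.2 219.9]
[0.5579 0.2148 0.073 ] [248.  209.4]
[0.5612 0.2807 0.073 ] [233.7 199.5]
[[-0.901  0.434 -0.001]
 [ 0.434  0.901 -0.002]
 [ 0.    -0.002 -1.   ]]
```

```bash
python3 - <<'E'
from h import *
shift([.467,.405,.2],87.1)
E
```

```text
shift [np.float64(-245.0), np.float64(-106.9), np.float64(9.1), np.float64(67.2)] toolx ang 154.3 q6 -0.04
```

Emit:
move_arm:
  steps:
    - [-60, -27, 2, 8, 0]
    - [-110, -50, 4, 16, 0]
    - [-150, -67, 6, 25, 0]
    - [-190, -83, 8, 33, 0]
    - [-230, -100, 9, 42, 0]
    - [-245, -107, 9, 50, 0]
    - [-245, -107, 9, 58, 0]
    - [-245, -107, 9, 67.2, 0]
    - [-245, -107, 9, 67.2, 0]
    - [-245, -107, 9, 67.2, 0]

```text
time: 1.15
tool_pos: [0.467, 0.4054, 0.2007]
tcp_rot: [-2.274, -2.168, 0.001]
wrist_force: [0.1, 0.6, -0.5]
width: 0.002
```

```bash
python3 - <<'E'
from h import *
p,M,s=tool();print(p,M.round(3),s['q'],s['wrist_force'])
shift([.467,.395,.1],87.1)
shift([.467,.38,.1],87.1)
shift(np.array([.467,.395,.1])-.06*py,87.1)
cam("side","side1");cam("wrist","wrist1")
E
```

```text
[0.46701454 0.40536667 0.20070065] [[ 0.048  0.999 -0.   ]
 [ 0.999 -0.048 -0.   ]
 [-0.    -0.    -1.   ]] [6.74555210e-01 1.64242449e-01 1.74106329e+00 3.23824182e-05
 1.23674300e+00 7.22265240e-01] [ 0.10334946  0.57713686 -0.52929615]
shift [np.float64(-10.3), np.float64(0.5), np.float64(100.7), np.float64(0.2)] toolx ang 87.3 q6 0.72
shift [np.float64(-25.3), np.float64(1.2), np.float64(100.7), np.float64(0.2)] toolx ang 87.3 q6 0.72
shift [np.float64(-70.3), np.float64(0.3), np.float64(100.7), np.float64(0.2)] toolx ang 87.3 q6 0.72
```

View pics/side1.png

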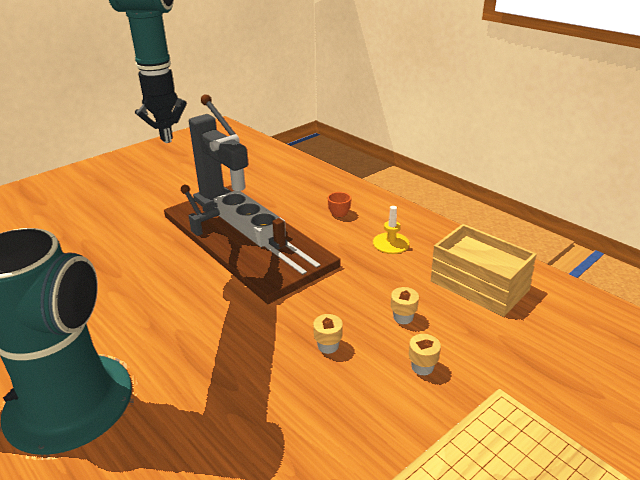

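View pics/wrist1.png

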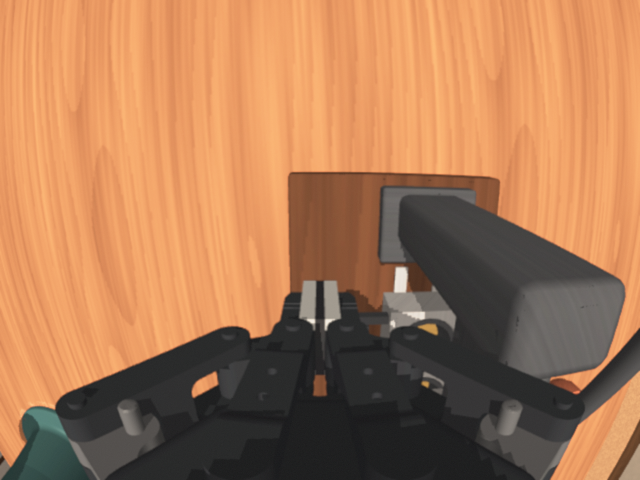

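Emit:
move_arm:
  steps:
    - [-10, 0.5, 40, 0, 0]
    - [-10, 0.5, 80, 0, 0]
    - [-10, 0.5, 100, 0, 0]
    - [-25, 0.5, 100, 0, 0]
    - [-40, 0.5, 98, 0, 0]
    - [-55, 0.5, 95, 0, 0]
    - [-70, 0.5, 91, 0, 0]
    - [-85, 0.5, 86, 0, 0]
    - [-100, 0.5, 84, 0, 0]
    - [-115, 0.5, 84, 0, 0]
    - [-130, 0.5, 86, 0, 0]
    - [-145, 0.5, 87, 0, 0]
    - [-155, 0.5, 87, 0, 0]
    - [-155, 0.5, 87, 0, 0]

```text
time: 2.65
tool_pos: [0.4594, 0.2491, 0.1135]
tcp_rot: [-2.279, -2.162, 0.002]
wrist_force: [-0.0, -0.4, 0.2]
width: 0.003
```

```bash
python3 - <<'E'
from h import *
p,M,s=tool();print(p,s['wrist_force'])
c=cam("side","side2")
a=cv2.imread('pics/side2.png')[90:300,130:330]; cv2.imwrite('pics/side2c.png',cv2.resize(a,None,fx=2.85,fy=2.85))
E
```

```text
[0.45936955 0.24912777 0.11349675] [-0.04278929 -0.39597368  0.1627101 ]
```

View pics/side2c.png

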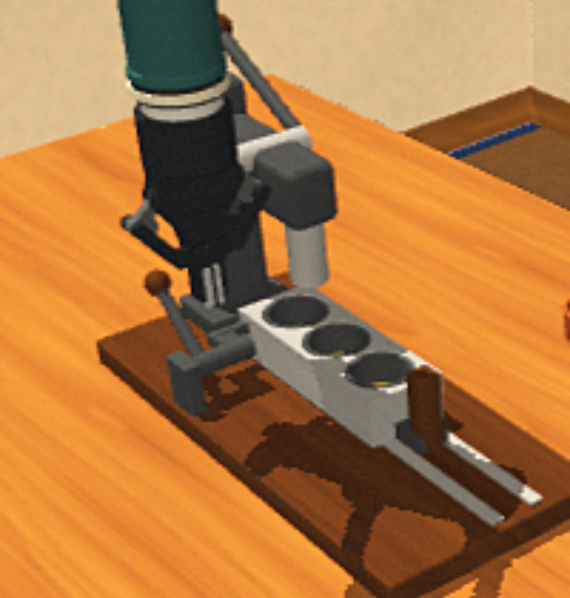

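```bash
python3 - <<'E'
from h import *
c=cam("side");p,M,s=tool();print(proj(c,p),proj(c,[.467,.35,.112]))
P=cloud(c)
for n,P in (("old",cloud(load("side0"))),("new",P)):
  print(n)
  for v in range(182,206,2): print(v,[tuple(P[v,u].round(3)) for u in range(181,196,3)])
c=cam("scene","scene2");print(proj(c,p))
w=cam("wrist","wrist2")
a=cv2.imread('pics/scene2.png')[50:260,280:520]; cv2.imwrite('pics/scene2c.png',cv2.resize(a,None,fx=2.85,fy=2.85))
E
```

```text
(np.float64(204.5769338145955), np.float64(203.64846092929673)) (np.float64(185.3093339060934), np.float64(189.06075402271202))
old
182 [(np.float64(0.576), np.float64(0.584), np.float64(0.003)), (np.float64(0.582), np.float64(0.577), np.float64(0.003)), (np.float64(0.589), np.float64(0.572), np.float64(0.003)), (np.float64(0.596), np.float64(0.566), np.float64(0.003)), (np.float64(0.606), np.float64(0.566), np.float64(-0.001))]
184 [(np.float64(0.574), np.float64(0.581), np.float64(-0.002)), (np.float64(0.576), np.float64(0.566), np.float64(0.004)), (np.float64(0.585), np.float64(0.565), np.float64(0.001)), (np.float64(0.589), np.float64(0.555), np.float64(0.003)), (np.float64(0.596), np.float64(0.55), np.float64(0.002))]
186 [(np.float64(0.459), np.float64(0.354), np.float64(0.122)), (np.float64(0.463), np.float64(0.347), np.float64(0.123)), (np.float64(0.468), np.float64(0.34), np.float64(0.124)), (np.float64(0.585), np.float64(0.549), np.float64(0.0)), (np.float64(0.592), np.float64(0.543), np.float64(-0.0))]
188 [(np.float64(0.454), np.float64(0.347), np.float64(0.121)), (np.flo
[... 5560 characters left out ...]
), np.float64(0.311), np.float64(0.098))]
202 [(np.float64(0.516), np.float64(0.484), np.float64(-0.0)), (np.float64(0.5), np.float64(0.435), np.float64(0.026)), (np.float64(0.506), np.float64(0.428), np.float64(0.027)), (np.float64(0.456), np.float64(0.315), np.float64(0.093)), (np.float64(0.462), np.float64(0.311), np.float64(0.092))]
204 [(np.float64(0.488), np.float64(0.43), np.float64(0.027)), (np.float64(0.499), np.float64(0.434), np.float64(0.021)), (np.float64(0.501), np.float64(0.421), np.float64(0.025)), (np.float64(0.506), np.float64(0.413), np.float64(0.027)), (np.float64(0.459), np.float64(0.306), np.float64(0.09))]
(np.float64(391.3282947541542), np.float64(144.30270438205662))
```

View pics/scene2c.png

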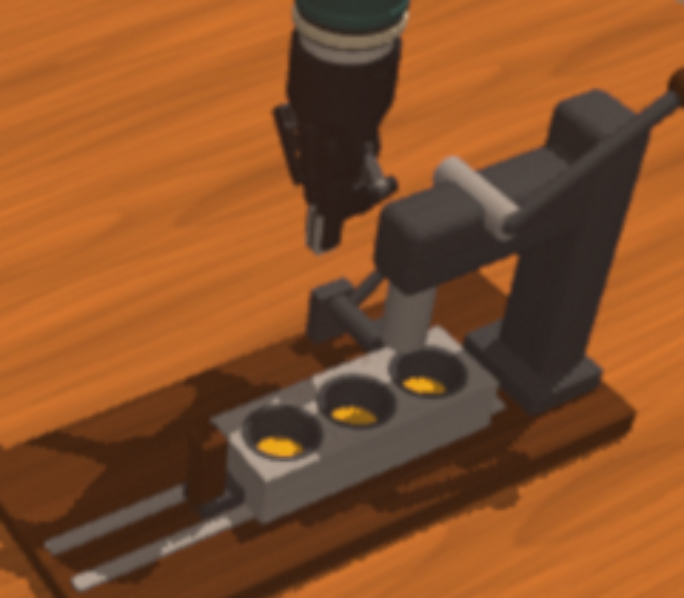

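View pics/wrist2.png

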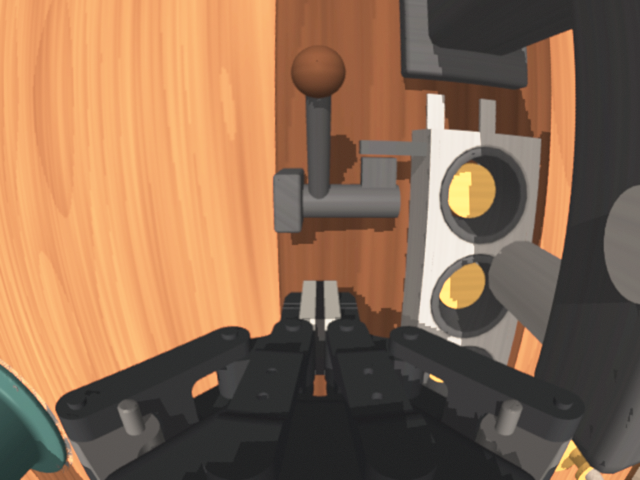

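```bash
python3 - <<'E'
from h import *
p,M,s=tool();print(p,s['q'])
for n in ("side","scene"):
    c=cam(n);P=cloud(c)
    m=(np.hypot(P[...,0]-p[0],P[...,1]-p[1])<.03)&(P[...,2]>.1)&(P[...,2]<.2)
    q=P[m]; print(n,m.sum(), np.sort(q[:,2])[:12].round(3)); 
    for z0 in np.arange(.11,.19,.01):
        r=q[(q[:,2]>=z0)&(q[:,2]<z0+.01)]
        if len(r): print(round(z0,2),len(r),r.min(0).round(3),r.max(0).round(3))
E
```

```text
[0.46000648 0.25108338 0.11404542] [4.51917172e-01 6.08065745e-02 2.02441415e+00 3.01360841e-04
 1.05602536e+00 5.02397336e-01]
side 347 [0.137 0.138 0.138 0.139 0.139 0.14  0.14  0.142 0.143 0.143 0.143 0.143]
0.13 5 [0.454 0.241 0.137] [0.467 0.243 0.139]
0.14 39 [0.447 0.237 0.14 ] [0.474 0.256 0.15 ]
0.15 48 [0.443 0.236 0.15 ] [0.474 0.262 0.16 ]
0.16 49 [0.446 0.235 0.16 ] [0.474 0.259 0.17 ]
0.17 43 [0.444 0.236 0.17 ] [0.477 0.253 0.18 ]
0.18 84 [0.432 0.237 0.18 ] [0.486 0.259 0.19 ]
scene 324 [0.134 0.135 0.136 0.137 0.137 0.138 0.138 0.138 0.139 0.139 0.139 0.14 ]
0.13 12 [0.45  0.24  0.134] [0.468 0.259 0.14 ]
0.14 40 [0.446 0.237 0.14 ] [0.474 0.258 0.15 ]
0.15 52 [0.449 0.239 0.15 ] [0.475 0.259 0.16 ]
0.16 46 [0.447 0.24  0.16 ] [0.477 0.258 0.17 ]
0.17 29 [0.436 0.238 0.17 ] [0.488 0.259 0.18 ]
0.18 94 [0.432 0.236 0.18 ] [0.49  0.261 0.19 ]
```

Emit:
move_arm:
  steps:
    - [0, 0, -30, 0, 0]
    - [30, 0, -45, 0, 0]
    - [80, 0, -45, 0, 0]
    - [130, 0, -45, 0, 0]
    - [147, 0, -40, 0, 0]
    - [147, 0, -10, 0, 0]
    - [147, 0, 25, 0, 0]
    - [147, 0, 38, 0, 0]
    - [147, 0, 38, 0, 0]
    - [130, 0, 38, 0, 0]
    - [115, 0, 38, 0, 0]
    - [102, 0, 34, 0, 0]
    - [90, 0, 30, 0, 0]
    - [78, 0, 26, 0, 0]
    - [66, 0, 23, 0, 0]
    - [54, 0, 22, 0, 0]
    - [42, 0, 22, 0, 0]
    - [30, 0, 22, 0, 0]
    - [20, 0, 22, 0, 0]
    - [20, 0, 22, 0, 0]

```text
time: 4.95
tool_pos: [0.4598, 0.2683, 0.0909]
tcp_rot: [-2.279, -2.163, 0.005]
wrist_force: [0.4, -0.0, -0.2]
width: 0.001
```

```bash
python3 - <<'E'
from h import *
p,M,s=tool();print(p,s['wrist_force'])
c=cam("side","side3");w=cam("wrist","wrist3")
a=cv2.imread('pics/side3.png')[90:300,130:330]; cv2.imwrite('pics/side3c.png',cv2.resize(a,None,fx=2.85,fy=2.85))
E
```

```text
[0.45978307 0.26826035 0.090913  ] [ 0.4185996  -0.01694601 -0.19283276]
```

View pics/side3c.png

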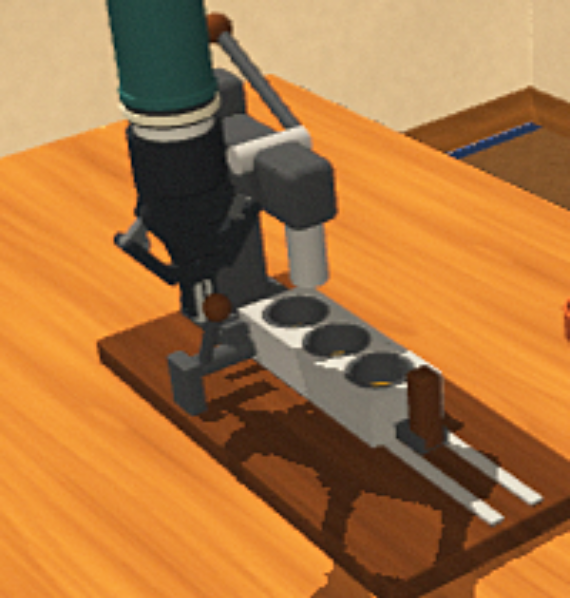

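View pics/wrist3.png

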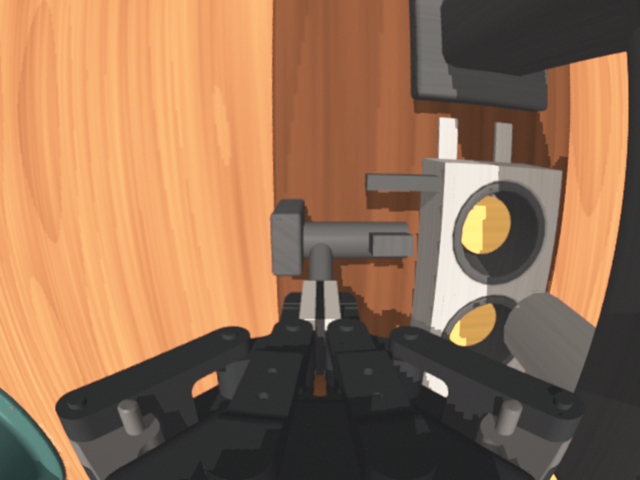

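Emit:
move_arm:
  steps:
    - [-10, 0, 0, 0, 0]
    - [-20, 0, 0, 0, 0]
    - [-25, 0, 0, 0, 0]
    - [-25, 0, 0, 0, 0]

```text
time: 5.45
tool_pos: [0.4593, 0.2445, 0.0919]
tcp_rot: [2.278, 2.163, -0.002]
wrist_force: [-0.4, -0.0, -0.5]
width: -0.002
```

```bash
python3 - <<'E'
from h import *
p,M,s=tool();print(p,s['wrist_force'])
c=cam("side","side4");P=cloud(c)
hsv=cv2.cvtColor(c["pixels"],cv2.COLOR_RGB2HSV)
for v in range(190,230,3): print(v,[tuple(float(x) for x in P[v,u].round(3)) for u in range(202,216,3)])
a=cv2.imread('pics/side4.png')[90:300,130:330]; cv2.imwrite('pics/side4c.png',cv2.resize(a,None,fx=2.85,fy=2.85))
E
```

```text
[0.45931821 0.24452842 0.09185728] [-0.42082154 -0.03233082 -0.45915217]
190 [(0.449, 0.233, 0.162), (0.458, 0.236, 0.158), (0.465, 0.235, 0.155), (0.552, 0.372, 0.069), (0.566, 0.382, 0.059)]
193 [(0.451, 0.24, 0.15), (0.456, 0.234, 0.151), (0.463, 0.233, 0.149), (0.471, 0.233, 0.146), (0.561, 0.375, 0.055)]
196 [(0.45, 0.239, 0.143), (0.454, 0.232, 0.145), (0.461, 0.231, 0.142), (0.469, 0.232, 0.139), (0.561, 0.377, 0.044)]
199 [(0.448, 0.239, 0.136), (0.454, 0.235, 0.135), (0.461, 0.233, 0.133), (0.472, 0.239, 0.127), (0.526, 0.318, 0.073)]
202 [(0.447, 0.238, 0.129), (0.454, 0.237, 0.126), (0.455, 0.225, 0.131), (0.46, 0.219, 0.132), (0.467, 0.217, 0.129)]
205 [(0.522, 0.378, 0.032), (0.453, 0.238, 0.118), (0.45, 0.218, 0.128), (0.453, 0.21, 0.13), (0.459, 0.206, 0.129)]
208 [(0.519, 0.375, 0.025), (0.492, 0.31, 0.064), (0.447, 0.215, 0.122), (0.452, 0.208, 0.123), (0.46, 0.21, 0.119)]
211 [(0.509, 0.36, 0.026), (0.452, 0.24, 0.101), (0.456, 0.232, 0.103), (0.488, 0.275, 0.072), (0.495, 0.272, 0.07)]
214 [(0.456, 0.264, 0.081), (0.454, 0.246, 0.089), (0.479, 0.275, 0.066), (0.487, 0.275, 0.063), (0.494, 0.272, 0.062)]
217 [(0.458, 0.269, 0.069), (0.466, 0.269, 0.066), (0.475, 0.27, 0.062), (0.482, 0.268, 0.059), (0.514, 0.31, 0.028)]
220 [(0.458, 0.272, 0.059), (0.466, 0.271, 0.056), (0.495, 0.308, 0.027), (0.501, 0.304, 0.026), (0.509, 0.302, 0.024)]
223 [(0.476, 0.308, 0.026), (0.482, 0.303, 0.026), (0.487, 0.297, 0.026), (0.494, 0.293, 0.025), (0.498, 0.286, 0.027)]
226 [(0.47, 0.299, 0.024), (0.472, 0.286, 0.029), (0.481, 0.288, 0.024), (0.485, 0.28, 0.026), (0.489, 0.272, 0.028)]
229 [(0.461, 0.284, 0.026), (0.469, 0.283, 0.023), (0.471, 0.272, 0.027), (0.479, 0.271, 0.024), (0.483, 0.264, 0.026)]
```

View pics/side4c.png

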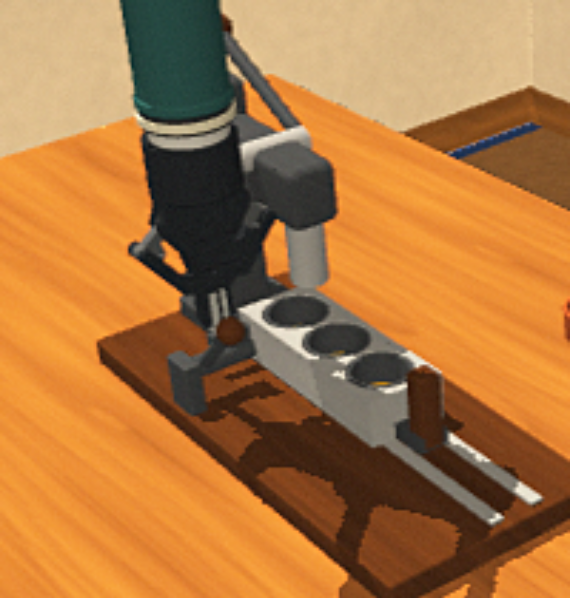

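```bash
python3 - <<'E'
from h import *
shift([.459,.13,.16],87.1)
shift([.5513,.085,.14],87.1)
shift([.5513,.085,.042],87.1)
E
```

```text
shift [np.float64(-114.7), np.float64(5.5), np.float64(-68.0), np.float64(-0.0)] toolx ang 87.1 q6 0.49
shift [np.float64(-154.9), np.float64(100.0), np.float64(-48.1), np.float64(-0.0)] toolx ang 87.1 q6 0.49
shift [np.float64(-154.8), np.float64(100.1), np.float64(49.9), np.float64(-0.0)] toolx ang 87.1 q6 0.49
```

Emit:
move_arm:
  steps:
    - [0, 0, -40, 0, 0]
    - [0, 0, -68, 0, 0]
    - [-40, 3, -70, 0, 0]
    - [-80, 5, -70, 0, 20]
    - [-120, 20, -70, 0, 50]
    - [-150, 60, -60, 0, 50]
    - [-155, 100, -48, 0, 50]
    - [-155, 100, -48, 0, 50]
    - [-155, 100, -20, 0, 50]

```text
time: 6.4
tool_pos: [0.5554, 0.0854, 0.1146]
tcp_rot: [2.276, 2.16, 0.007]
wrist_force: [-0.2, 0.2, -0.6]
width: 0.504
```

```bash
python3 - <<'E'
from h import *
shift([.5513,.085,.042],87.1)
cam("side","side5");cam("scene","scene5");cam("wrist","wrist5")
a=cv2.imread('pics/side5.png')[90:300,130:330];b=cv2.imread('pics/scene5.png')[60:270,260:460]
cv2.imwrite('pics/c5.png',cv2.resize(np.hstack([a,b]),None,fx=2,fy=2))
E
```

```text
shift [np.float64(-0.7), np.float64(-4.5), np.float64(72.6), np.float64(-0.1)] toolx ang 87.0 q6 0.16
```

View pics/c5.png

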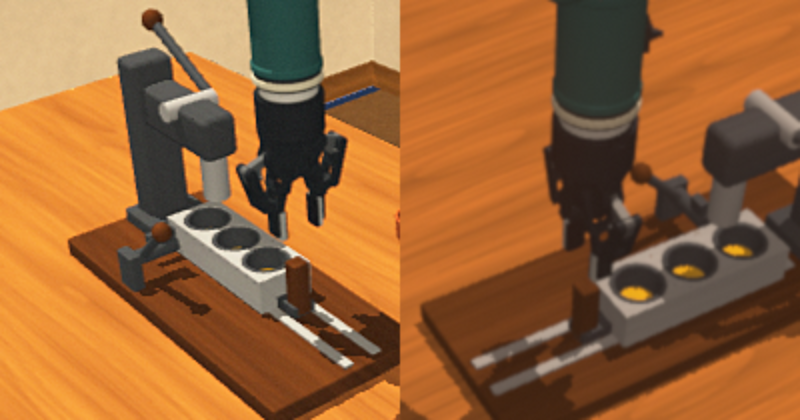

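View pics/wrist5.png

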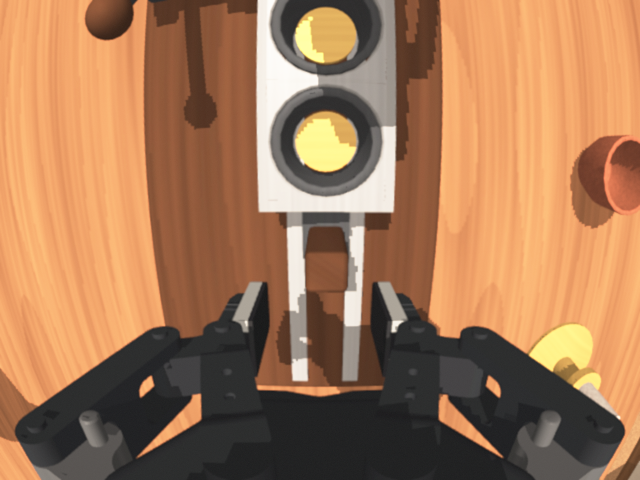

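```bash
python3 - <<'E'
from h import *
w=cam("wrist","wrist6");p,M,s=tool();print(p,w["xyz"],Rm(w).round(3))
print(proj(w,[.5513,.085,.098],True),proj(w,p,True),proj(w,[.5545,.1489,.073],True))
for u,v in((306,254),(348,254),(306,290),(348,290)):print(onplane(w,u,v,.098,True))
E
```

```text
[0.55007476 0.08588445 0.11137911] [0.55377725 0.15203094 0.27374668] [[ 0.999  0.048  0.019]
 [-0.051  0.964  0.261]
 [-0.006 -0.261  0.965]]
(np.float64(323.28980265572363), np.float64(275.27782729254614)) (np.float64(320.71461835831417), np.float64(283.7587028648378)) (np.float64(323.24613394122014), np.float64(145.50527614099036))
[0.54326889 0.09669769 0.098     ]
[0.56410108 0.09566179 0.098     ]
[0.54205703 0.07732449 0.098     ]
[0.56358983 0.07623592 0.098     ]
```

View pics/wrist6.png

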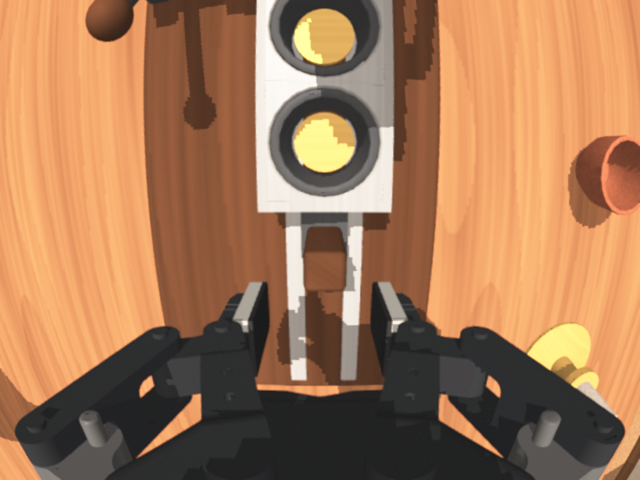

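Emit:
move_arm:
  steps:
    - [-0.5, 1.5, 30, 0, 50]
    - [-0.5, 1.5, 55, 0, 50]
    - [-0.5, 1.5, 68, 0, 50]
    - [-0.5, 1.5, 68, 0, 50]
    - [-0.5, 1.5, 68, 0, 15]
    - [-0.5, 1.5, 68, 0, 15]
    - [-0.5, 1.5, 68, 0, 15]
    - [-0.5, 1.5, 68, 0, 15]
  newtons: 40

```text
time: 7.4
tool_pos: [0.5511, 0.0856, 0.0455]
tcp_rot: [-2.275, -2.162, 0.004]
wrist_force: [-7.4, 1.6, 5.4]
width: 0.255
```

```bash
python3 - <<'E'
from h import *
p,M,s=tool();print(p,s['wrist_force'],s['width'])
cam("side","side7")
a=cv2.imread('pics/side7.png')[120:330,180:380]
cv2.imwrite('pics/c7.png',cv2.resize(a,None,fx=2.8,fy=2.8))
E
```

```text
[0.55109819 0.08556693 0.0454599 ] [-7.36164921  1.59823504  5.43058392] 0.2545308189139304
```

View pics/c7.png

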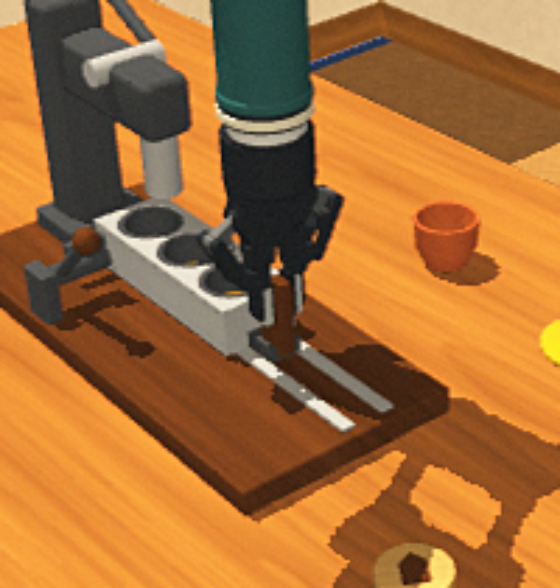

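Emit:
move_arm:
  steps:
    - [-12, 0.5, 0, 0, 15]
    - [-26, 0.5, 0, 0, 15]
    - [-40, 0.5, 0, 0, 15]
    - [-54, 0.5, 0, 0, 15]
    - [-68, 0.5, 0, 0, 15]
    - [-82, 0.5, 0, 0, 15]
    - [-96, 0.5, 0, 0, 15]
    - [-110, 0.5, 0, 0, 15]
    - [-122, 0.5, 0, 0, 15]
    - [-132, 0.5, 0, 0, 15]
    - [-138, 0.5, 0, 0, 15]
    - [-140, 0.5, 0, 0, 15]
    - [-140, 0.5, 0, 0, 15]
    - [-140, 0.5, 0, 0, 15]

```text
time: 8.85
tool_pos: [0.5441, -0.0541, 0.0454]
tcp_rot: [-2.274, -2.162, 0.004]
wrist_force: [-9.4, 3.1, 6.3]
width: 0.25
```

```bash
python3 - <<'E'
from h import *
p,M,s=tool();print(p,s['wrist_force'],s['width'])
cam("side","side8")
E
```

```text
[ 0.54408794 -0.05405193  0.04544044] [-9.36501975  3.100736    6.27101795] 0.25019740541543056
```

View pics/side8.png

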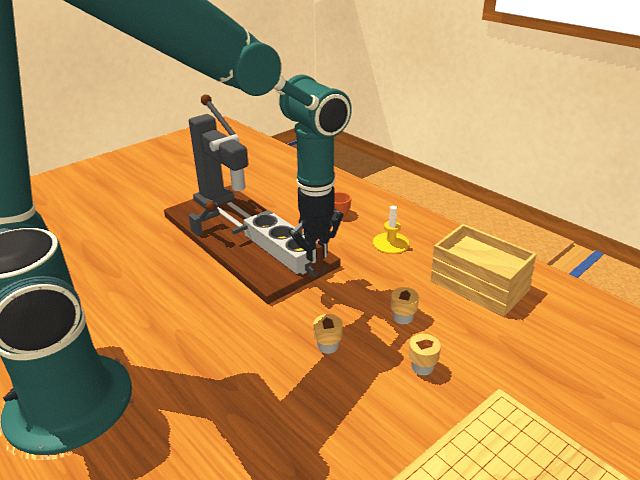

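Emit:
move_arm:
  steps:
    - [0, 0, 0, 0, 50]
    - [0, 0, 0, 0, 50]
    - [0, 0, 0, 0, 50]
    - [0, 0, -30, 0, 50]
    - [0, 0, -70, 0, 50]
    - [0, 0, -110, 0, 80]
    - [-40, 0, -110, 0, 100]
    - [-40, 0, -110, 0, 100]

```text
time: 9.7
tool_pos: [0.5465, -0.098, 0.1571]
tcp_rot: [2.275, 2.158, 0.003]
wrist_force: [-1.1, -0.6, -0.0]
width: 0.979
```

```bash
cat >> h.py <<'E'
def dies():
    for n in ("scene","side"):
        c=cam(n);P=cloud(c);Z=P[...,2]
        m=((Z>.053)&(Z<.068)&(P[...,0]>.3)&(P[...,0]<.72)&(P[...,1]<-.1)&(P[...,1]>-.55)).astype(np.uint8)
        k,l,st,_=cv2.connectedComponentsWithStats(m)
        for i in range(1,k):
            if st[i,4]>200:
                v,u=np.nonzero(l==i)
                # head top pixels cast on plane z=.060
                cn,_=cv2.findContours((l==i).astype(np.uint8),cv2.RETR_EXTERNAL,cv2.CHAIN_APPROX_NONE)
                e=np.array([onplane(c,a,b,.060)[:2] for a,b in cn[0][:,0]],np.float32)
                ce,r=cv2.minEnclosingCircle(e)
                print(n,"die",np.round(ce,4),"r",round(r,4),"z",np.median(Z[l==i]).round(4))
def carriage():
    for n in ("scene","side"):
        c=cam(n);P=cloud(c);Z=P[...,2]
        hsv=cv2.cvtColor(c["pixels"],cv2.COLOR_RGB2HSV)
        for nm,z,w in (("post",.098,.005),("top",.073,.004)):
            m=((abs(Z-z)<w)&(abs(P[...,0]-.55)<.06)&(P[...,1]>-.1)&(P[...,1]<.35)).astype(np.uint8)
            k,l,st,_=cv2.connectedComponentsWithStats(m)
            for i in range(1,k):
                if st[i,4]>40: 
                    v,u=np.nonzero(l==i); q=np.array([onplane(c,a,b,z)[:2] for a,b in zip(u,v)],np.float32)
                    print(n,nm,st[i,4],[np.round(x,4) for x in cv2.minAreaRect(q)])
E
python3 - <<'E'
from h import *
tool()
dies();carriage();print(tool()[0],tool()[2]['q'])
E
```

```text
scene die [ 0.4285 -0.2179] r 0.0313 z 0.059
scene die [ 0.5174 -0.3765] r 0.0304 z 0.0592
scene die [ 0.5967 -0.2627] r 0.03 z 0.0593
side die [ 0.5905 -0.2643] r 0.0335 z 0.0611
side die [ 0.4235 -0.2193] r 0.0323 z 0.0611
side die [ 0.511  -0.3779] r 0.0318 z 0.061
scene post 109 [array([ 0.5467, -0.0539]), array([0.0226, 0.0266]), np.float64(85.798)]
scene top 1817 [array([0.5531, 0.0758]), array([0.2093, 0.078 ]), np.float64(87.1093)]
side post 87 [array([ 0.5421, -0.055 ]), array([0.0289, 0.0292]), np.float64(88.6517)]
side top 1161 [array([0.5492, 0.0747]), array([0.2162, 0.0805]), np.float64(86.9632)]
[ 0.54386952 -0.09413634  0.15329069] [-2.16810919e-01  7.63827657e-02  1.92969557e+00  4.86076315e-04
  1.13685635e+00 -1.65869481e-01]
```

```bash
python3 - <<'E'
from h import *
shift([.5935,-.2635,.09],87.1)
E
```

```text
shift [np.float64(-166.6), np.float64(58.3), np.float64(63.1), np.float64(-0.0)] toolx ang 87.1 q6 -0.17
```

Emit:
move_arm:
  steps:
    - [-40, 14, 0, 0, 100]
    - [-80, 28, 10, 0, 100]
    - [-120, 42, 30, 0, 100]
    - [-155, 54, 50, 0, 100]
    - [-166.6, 58.3, 63, 0, 100]
    - [-166.6, 58.3, 63, 0, 100]
    - [-166.6, 58.3, 63, 0, 100]
    - [-166.6, 58.3, 63, 0, 100]

```text
time: 10.7
tool_pos: [0.5944, -0.2624, 0.0918]
tcp_rot: [2.276, 2.166, 0.001]
wrist_force: [0.6, 0.5, 0.5]
width: 1.0
```

```bash
cat >> h.py <<'E'
def wristhead(save,z=.060,rmax=.04):
    w=cam("wrist",save);hsv=cv2.cvtColor(w["pixels"],cv2.COLOR_RGB2HSV)
    f=foc(w);v,u=np.mgrid[:480,:640];x=(u-w["cx"])/f;y=(v-w["cy"])/f;r=np.hypot(x,y);sn=np.sin(r)/np.maximum(r,1e-9)
    d=w["depth"]; dirs=np.stack([x*sn,-y*sn,-np.cos(r)],-1); P=(dirs*(d/np.cos(r))[...,None])@Rm(w).T+w["xyz"]
    return w,P
E
python3 - <<'E'
from h import *
w,P=wristhead("wrist9")
p,M,s=tool();print(p,w["xyz"])
m=(abs(P[...,2]-.06)<.006)&(np.hypot(P[...,0]-.5935,P[...,1]+.2635)<.06)
q=P[m];print(m.sum(),q.min(0),q.max(0),np.median(q,0)); print(cv2.minEnclosingCircle(q[:,:2].astype(np.float32)))
v,u=np.nonzero(m);print(u.min(),u.max(),v.min(),v.max())
# finger tips in scene cams
for n in("side","scene"):
    c=cam(n,n+"9");Q=cloud(c);mm=(np.hypot(Q[...,0]-p[0],Q[...,1]-p[1])<.075)&(abs(Q[...,1]-p[1])<.03)&(Q[...,2]>.085)&(Q[...,2]<.2);print(n,np.sort(Q[mm][:,2])[:15].round(3))
E
```

```text
[ 0.59466352 -0.26250822  0.09216145] [ 0.59823106 -0.1961435   0.25574183]
7408 [ 0.56662252 -0.28988183  0.05403352] [ 0.62186011 -0.23406148  0.06288487] [ 0.59443082 -0.26038865  0.06008034]
((0.5941119194030762, -0.2620455324649811), 0.028344983235001564)
269 367 210 305
side [0.127 0.128 0.128 0.128 0.129 0.129 0.129 0.129 0.129 0.129 0.129 0.13
 0.13  0.131 0.131]
scene [0.125 0.125 0.127 0.128 0.13  0.13  0.13  0.131 0.131 0.131 0.131 0.132
 0.132 0.132 0.132]
```

View pics/wrist9.png

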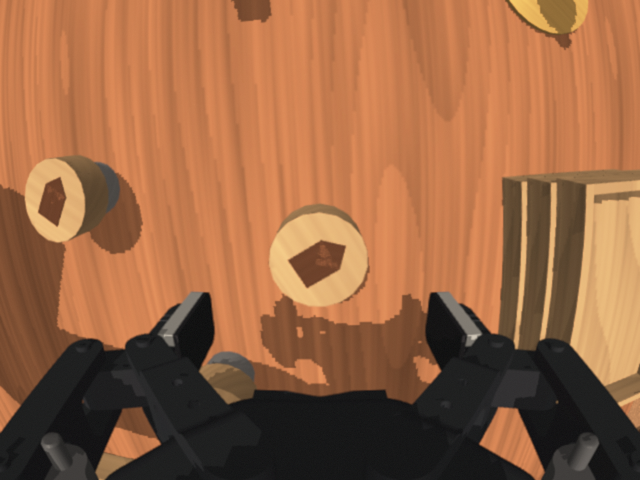

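View pics/side9.png

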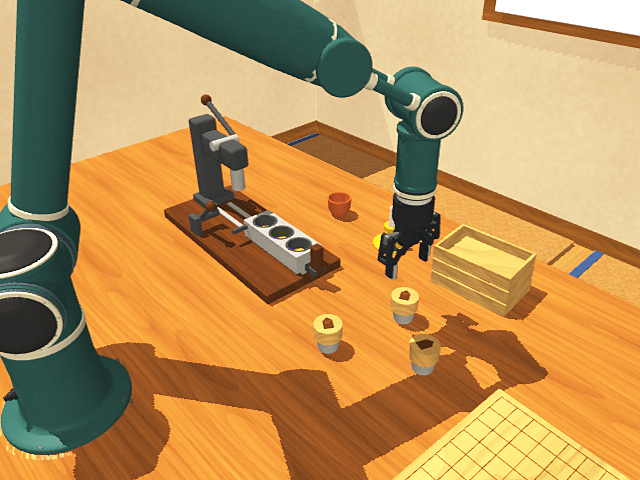

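Emit:
move_arm:
  steps:
    - [0, 0, 30, 0, 100]
    - [0, 0, 60, 0, 100]
    - [0, 0, 78, 0, 100]
    - [0, 0, 78, 0, 100]
    - [0, 0, 78, 0, 50]
    - [0, 0, 78, 0, 50]
    - [0, 0, 78, 0, 50]
    - [0, 0, 78, 0, 50]
    - [0, 0, 78, 0, 50]
  newtons: 50

```text
time: 11.75
tool_pos: [0.5953, -0.2646, 0.0155]
tcp_rot: [2.275, 2.162, 0.002]
wrist_force: [-2.8, 1.2, 7.2]
width: 0.631
```

```bash
python3 - <<'E'
from h import *
p,M,s=tool();print(p,s['wrist_force'],s['width']*85)
cam("side","side10")
a=cv2.imread('pics/side10.png')[180:360,300:480]
cv2.imwrite('pics/c10.png',cv2.resize(a,None,fx=3,fy=3))
E
```

```text
[ 0.59534317 -0.26460734  0.01550021] [-2.80246591  1.21459919  7.15426106] 53.60919579348547
```

View pics/c10.png

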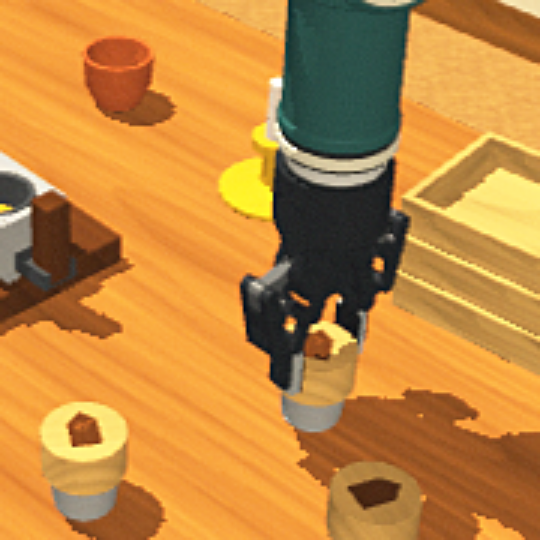

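Emit:
move_arm:
  steps:
    - [0, 0, -20, 0, 50]
    - [0, 0, -60, 0, 50]
    - [0, 0, -100, 0, 50]
    - [0, 0, -125, 0, 50]
    - [0, 0, -125, 0, 50]
    - [0, 0, -125, 0, 50]
    - [0, 0, -125, 0, 50]

```text
time: 12.5
tool_pos: [0.5921, -0.263, 0.1349]
tcp_rot: [-2.274, -2.161, 0.003]
wrist_force: [-0.3, -0.1, -4.6]
width: 0.629
```

```bash
cat >> h.py <<'E'
def held(save):
    w,P=wristhead(save);p,M,s=tool()
    Q=(P-p)@M*1000   # tool frame mm
    hsv=cv2.cvtColor(w["pixels"],cv2.COLOR_RGB2HSV)
    m=(np.hypot(Q[...,0],Q[...,1])<45)&(Q[...,2]<-20)&(Q[...,2]>-80)&(hsv[...,1]>70)&(hsv[...,2]>80)
    zs=Q[m][:,2]; h,e=np.histogram(zs,bins=np.arange(-80,-20,2)); z0=e[np.argmax(h)]+1
    m2=m&(abs(Q[...,2]-z0)<5); q=Q[m2]
    print("tool",p.round(4),"width",round(s['width']*85,1),"F",s['wrist_force'].round(1))
    print("n",m2.sum(),"ztop",np.median(q[:,2]).round(1),"circle",cv2.minEnclosingCircle(q[:,:2].astype(np.float32)),"minmax",q.min(0).round(1),q.max(0).round(1))
    A=np.c_[q[:,:2],np.ones(len(q))];k=np.linalg.lstsq(A,q[:,2],rcond=None)[0];print("tilt",k.round(4))
E
python3 - <<'E'
from h import *
held("wrist11")
E
```

```text
tool [ 0.592  -0.2629  0.1346] width 53.2 F [ 0.4 -0.6 -4.6]
n 15863 ztop -44.9 circle ((6.933164596557617, 0.490447998046875), 40.524295806884766) minmax [-25.7 -40.  -49.2] [ 30.2  41.  -40. ]
tilt [ 6.80000e-03  9.80000e-03 -4.48807e+01]
```

View pics/wrist11.png

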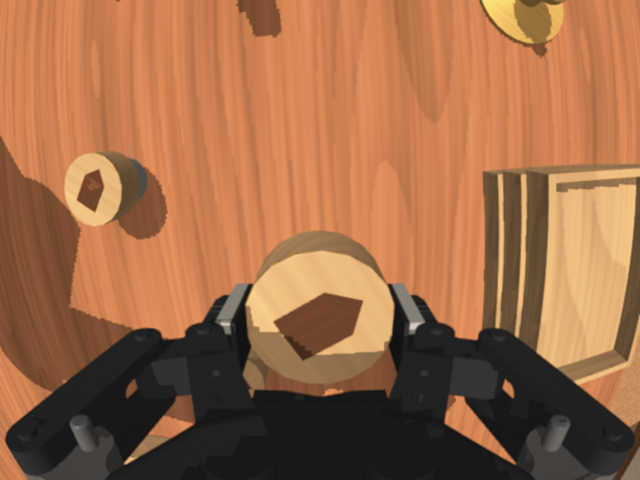

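```bash
python3 - <<'E'
from h import *
shift([.5505,.05,.137],87.1)
E
```

```text
shift [np.float64(310.4), np.float64(-57.4), np.float64(-1.5), np.float64(-0.0)] toolx ang 87.1 q6 -0.41
```

Emit:
move_arm:
  steps:
    - [25, -5, -2, 0, 50]
    - [60, -11, -2, 0, 50]
    - [100, -18, -2, 0, 50]
    - [140, -26, -2, 0, 50]
    - [180, -33, -2, 0, 50]
    - [220, -41, -2, 0, 50]
    - [255, -47, -2, 0, 50]
    - [285, -53, -2, 0, 50]
    - [305, -56, -2, 0, 50]
    - [310, -57.4, -2, 0, 50]
    - [310, -57.4, -2, 0, 50]
    - [310, -57.4, -2, 0, 50]
    - [310, -57.4, -2, 0, 50]

```text
time: 13.85
tool_pos: [0.5524, 0.0475, 0.1395]
tcp_rot: [-2.278, -2.163, 0.001]
wrist_force: [-0.6, -0.4, -4.0]
width: 0.626
```

```bash
cat >> h.py <<'E'
def wsockets(save,guess):
    w,P=wristhead(save)
    top=(abs(P[...,2]-.073)<.004)
    out=[]
    for g in guess:
        # hole: not-top pixels near the guess, rim pixels cast on z=.073
        v,u=np.mgrid[:480,:640]
        f=foc(w);x=(u-w["cx"])/f;y=(v-w["cy"])/f;r=np.hypot(x,y);sn=np.sin(r)/np.maximum(r,1e-9)
        d=np.stack([x*sn,-y*sn,-np.cos(r)],-1)@Rm(w).T
        G=w["xyz"]+d*((.073-w["xyz"][2])/d[...,2])[...,None]
        near=np.hypot(G[...,0]-g[0],G[...,1]-g[1])<.031
        hole=near&(P[...,2]<.069)
        q=G[hole][:,:2]
        if len(q)<50: print("none");continue
        cn,_=cv2.findContours(hole.astype(np.uint8),cv2.RETR_EXTERNAL,cv2.CHAIN_APPROX_NONE)
        b=max(cn,key=len)[:,0]; e=np.array([G[j,i,:2] for i,j in b],np.float32)
        print("socket",g,"circ",cv2.minEnclosingCircle(e),"ell",cv2.fitEllipse(e*1000),"topz",np.median(P[...,2][near&top]))
E
python3 - <<'E'
from h import *
wsockets("wrist12",[(.5507,.0754),(.554,.1413)])
held("wrist12b")
p=tool()[0];print(p)
E
```

```text
socket (0.5507, 0.0754) circ ((0.551628053188324, 0.07781319320201874), 0.024013284593820572) ell ((551.5558471679688, 78.25617218017578), (45.362953186035156, 46.741207122802734), 90.05790710449219) topz 0.07266019256053506
socket (0.554, 0.1413) circ ((0.5548596382141113, 0.14247046411037445), 0.024039024487137794) ell ((554.7821044921875, 142.47071838378906), (46.38123321533203, 46.62733459472656), 163.9062042236328) topz 0.07269800951700589
tool [0.5526 0.0476 0.1398] width 53.4 F [-0.5 -0.5 -5.2]
n 15897 ztop -44.5 circle ((7.0224175453186035, 0.4477729797363281), 40.4513053894043) minmax [-25.6 -40.  -49.9] [ 30.5  40.9 -40. ]
tilt [ 5.80000e-03  1.13000e-02 -4.44694e+01]
[0.55264497 0.04755655 0.13980169]
```

View pics/wrist12.png

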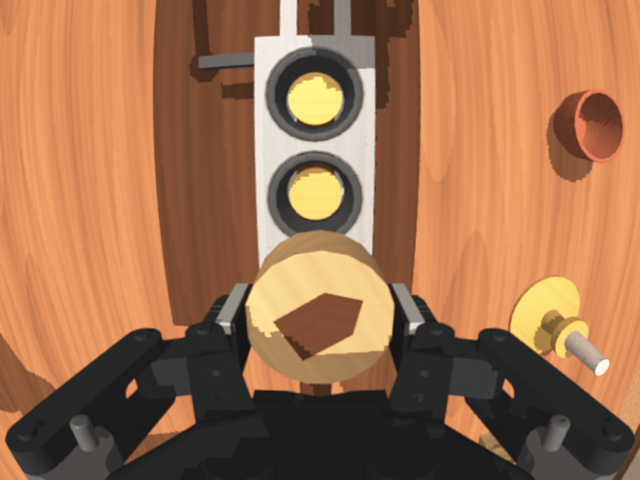

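```bash
python3 - <<'E'
from h import *
print(tool()[0]);cam("side");print(tool()[0]);cam("side");print(tool()[0])
shift([.5543,.1397,.108],87.1)
E
```

```text
[0.55264497 0.04755655 0.13980169]
[0.55270017 0.04766697 0.13991667]
[0.55267492 0.04779153 0.13997424]
shift [np.float64(91.9), np.float64(-3.2), np.float64(32.0), np.float64(-0.1)] toolx ang 87.0 q6 0.09
```

Emit:
move_arm:
  steps:
    - [25, -1, 0, 0, 50]
    - [55, -2, 5, 0, 50]
    - [80, -3, 15, 0, 50]
    - [92, -3.2, 25, 0, 50]
    - [92, -3.2, 30, 0, 50]
    - [92, -3.2, 30, 0, 50]
    - [92, -3.2, 30, 0, 50]

```text
time: 14.75
tool_pos: [0.554, 0.1395, 0.1098]
tcp_rot: [2.278, 2.163, -0.001]
wrist_force: [0.9, -0.7, -5.0]
width: 0.624
```

```bash
python3 - <<'E'
from h import *
cam("side","side13");cam("scene","scene13")
print(tool()[0]);shift([.5543,.1397,.064],87.1)
a=cv2.imread('pics/side13.png')[120:320,170:350];b=cv2.imread('pics/scene13.png')[80:280,280:460]
cv2.imwrite('pics/c13.png',cv2.resize(np.hstack([a,b]),None,fx=2.2,fy=2.2))
E
```

```text
[0.55449504 0.13965087 0.11045449]
shift [np.float64(0.0), np.float64(-0.2), np.float64(46.5), np.float64(-0.1)] toolx ang 87.0 q6 0.26
```

View pics/c13.png

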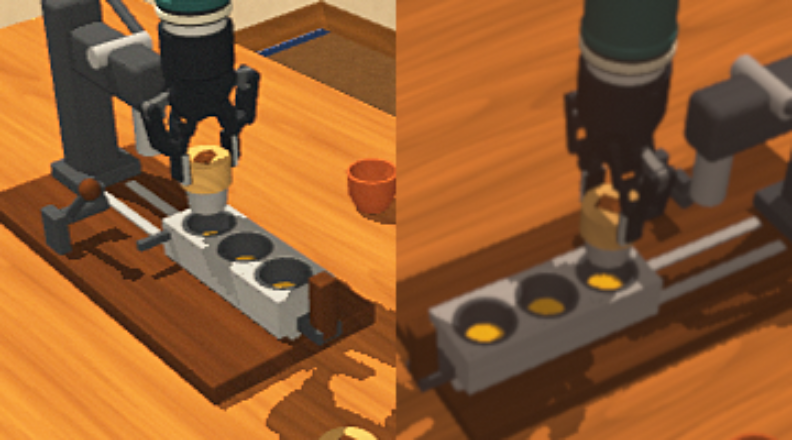

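Emit:
move_arm:
  steps:
    - [0, 0, 10, 0, 50]
    - [0, 0, 20, 0, 50]
    - [0, 0, 30, 0, 50]
    - [0, 0, 38, 0, 50]
    - [0, 0, 42, 0, 50]
    - [0, 0, 42, 0, 50]

```text
time: 15.45
tool_pos: [0.5531, 0.1404, 0.0667]
tcp_rot: [-2.276, -2.164, 0.003]
wrist_force: [0.0, 0.6, -5.2]
width: 0.628
```

```bash
python3 - <<'E'
from h import *
held("wrist14")
E
```

```text
tool [0.5537 0.1406 0.0674] width 53.5 F [-1.   0.4 -4.4]
n 16107 ztop -43.9 circle ((7.00543212890625, 0.27356719970703125), 40.42969512939453) minmax [-25.7 -40.2 -46.6] [ 30.1  40.7 -38. ]
tilt [ 1.01000e-02  1.20000e-02 -4.38642e+01]
```

Emit:
move_arm:
  steps:
    - [0, 0, 2, 0, 50]
    - [0, 0, 3, 0, 50]
    - [0, 0, 4, 0, 50]
    - [0, 0, 5, 0, 50]
    - [0, 0, 6, 0, 50]
    - [0, 0, 7, 0, 50]
    - [0, 0, 7, 0, 50]
  newtons: 80

```text
time: 16.2
tool_pos: [0.5545, 0.1407, 0.0615]
tcp_rot: [2.277, 2.164, 0.002]
wrist_force: [-2.6, 0.3, 4.7]
width: 0.615
```

```bash
python3 - <<'E'
from h import *
held("wrist15")
E
```

```text
tool [0.5544 0.1408 0.0614] width 52.4 F [-2.8  0.3  3.9]
n 15874 ztop -44.5 circle ((6.940606117248535, 0.5688724517822266), 40.00419235229492) minmax [-25.4 -39.4 -49.2] [ 30.3  40.6 -40. ]
tilt [ 7.00000e-03  1.06000e-02 -4.44977e+01]
```

Emit:
move_arm:
  steps:
    - [0, 0, 1, 0, 50]
    - [0, 0, 2, 0, 50]
    - [0, 0, 3, 0, 50]
    - [0, 0, 4, 0, 50]
    - [0, 0, 4, 0, 50]

```text
time: 16.75
tool_pos: [0.5545, 0.1407, 0.0588]
tcp_rot: [2.277, 2.164, 0.001]
wrist_force: [-6.6, -0.2, 13.2]
width: 0.618
```

```bash
python3 - <<'E'
from h import *
held("wrist16")
E
```

```text
tool [0.5545 0.1408 0.0588] width 52.6 F [-6.9 -0.4 14.9]
n 15832 ztop -44.5 circle ((7.1441755294799805, 0.5722255706787109), 40.087371826171875) minmax [-25.6 -39.5 -47.8] [ 30.3  40.7 -40. ]
tilt [ 7.60000e-03  1.02000e-02 -4.44791e+01]
```

Emit:
move_arm:
  steps:
    - [0, 0, 1, 0, 50]
    - [0, 0, 2, 0, 50]
    - [0, 0, 3, 0, 50]
    - [0, 0, 3, 0, 50]

```text
time: 17.2
tool_pos: [0.5546, 0.1408, 0.0586]
tcp_rot: [2.277, 2.164, 0.001]
wrist_force: [-14.6, -2.3, 31.0]
width: 0.617
```

```bash
python3 - <<'E'
from h import *
held("wrist17")
E
```

```text
tool [0.5546 0.1408 0.0586] width 52.3 F [-14.6  -1.4  30.3]
n 15876 ztop -44.5 circle ((6.948798179626465, 0.5102615356445312), 40.038185119628906) minmax [-25.3 -39.5 -48.5] [ 30.3  40.5 -40. ]
tilt [ 8.40000e-03  9.10000e-03 -4.45213e+01]
```

Emit:
move_arm:
  steps:
    - [0, 0, 0, 0, 50]
    - [0, 0, 0, 0, 80]
    - [0, 0, 0, 0, 95]
    - [0, 0, 0, 0, 100]
    - [0, 0, -15, 0, 100]
    - [0, 0, -50, 0, 100]
    - [-20, 0, -75, 0, 100]
    - [-60, 0, -75, 0, 100]
    - [-80, 0, -75, 0, 100]
    - [-80, 0, -75, 0, 100]

```text
time: 18.25
tool_pos: [0.5503, 0.0585, 0.13]
tcp_rot: [2.279, 2.16, 0.001]
wrist_force: [0.3, -0.1, -0.4]
width: 1.002
```

```bash
cat >> h.py <<'E'
def wdie(save,g,z):
    w,P=wristhead(save)
    m=(abs(P[...,2]-z)<.006)&(np.hypot(P[...,0]-g[0],P[...,1]-g[1])<.04)
    q=P[m]
    if len(q)<50: print("few",len(q));return
    A=np.c_[q[:,:2]-q[:,:2].mean(0),np.ones(len(q))];k=np.linalg.lstsq(A,q[:,2],rcond=None)[0]
    print("die",len(q),"circ",np.round(np.r_[cv2.minEnclosingCircle(q[:,:2].astype(np.float32))[0]],4),cv2.minEnclosingCircle(q[:,:2].astype(np.float32))[1],"mid",((q.min(0)+q.max(0))/2).round(4),"z",np.median(q[:,2]).round(4),"slope",k[:2].round(4))
E
python3 - <<'E'
from h import *
wdie("wrist18",(.554,.1413),.103)
w,P=wristhead("wrist18b");m=(abs(P[...,2]-.073)<.004)&(abs(P[...,0]-.552)<.05)&(P[...,1]>0)&(P[...,1]<.19);print("carr z",np.median(P[m][:,2]))
dies()
p=tool()[0];print(p)
E
```

```text
die 8946 circ [0.5554 0.1431] 0.02818804793059826 mid [0.5554 0.143  0.1032] z 0.1031 slope [-0.      0.0002]
carr z 0.07293490932880836
scene die [ 0.429 -0.215] r 0.0315 z 0.0589
scene die [ 0.5175 -0.376 ] r 0.0306 z 0.059
side die [ 0.4208 -0.2186] r 0.0332 z 0.0611
side die [ 0.5116 -0.3793] r 0.0319 z 0.0611
[0.5500321  0.06134175 0.1290327 ]
```

View pics/wrist18.png

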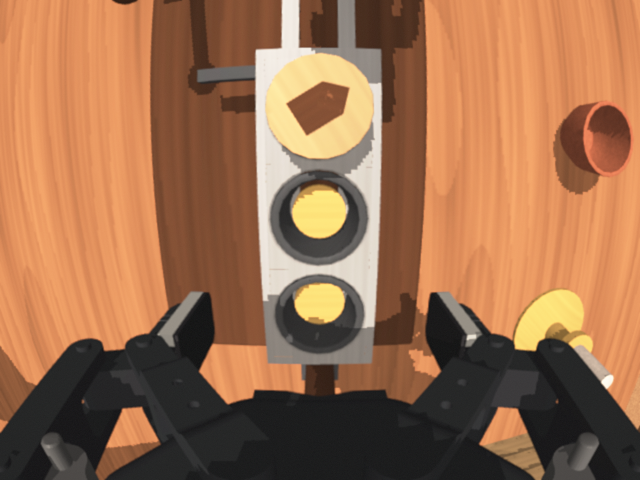

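```bash
python3 - <<'E'
from h import *
shift([.5145,-.377,.092],87.1)
E
```

```text
shift [np.float64(-439.6), np.float64(-13.3), np.float64(36.9), np.float64(-0.0)] toolx ang 87.1 q6 0.12
```

Emit:
move_arm:
  steps:
    - [-45, -1, 0, 0, 100]
    - [-90, -3, 0, 0, 100]
    - [-135, -4, 0, 0, 100]
    - [-180, -5, 0, 0, 100]
    - [-225, -7, 0, 0, 100]
    - [-270, -8, 0, 0, 100]
    - [-315, -10, 5, 0, 100]
    - [-360, -11, 15, 0, 100]
    - [-405, -12, 25, 0, 100]
    - [-435, -13, 35, 0, 100]
    - [-440, -13, 37, 0, 100]
    - [-440, -13, 37, 0, 100]
    - [-440, -13, 37, 0, 100]
    - [-440, -13, 37, 0, 100]

```text
time: 19.85
tool_pos: [0.5153, -0.3765, 0.0924]
tcp_rot: [2.275, 2.166, 0.001]
wrist_force: [-0.3, -0.7, -0.5]
width: 1.0
```

```bash
python3 - <<'E'
from h import *
wdie("wrist19",(.5145,-.377),.060)
print(tool()[0])
E
```

```text
die 7339 circ [ 0.5145 -0.3765] 0.02832331508398056 mid [ 0.5145 -0.376   0.0581] z 0.0601 slope [ 0.0002 -0.0082]
[ 0.51533923 -0.37662189  0.09254922]
```

View pics/wrist19.png

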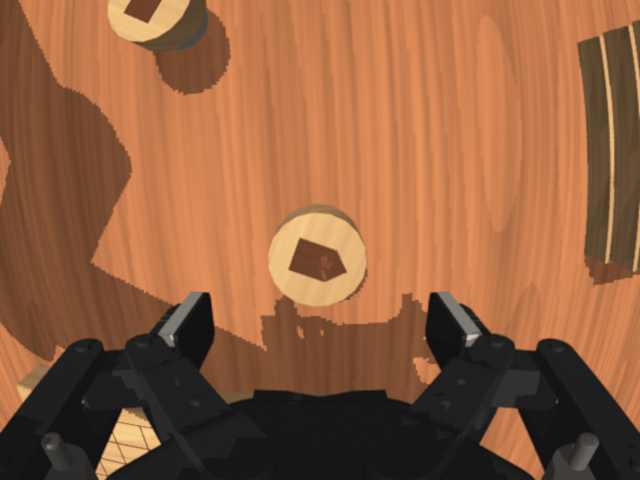

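Emit:
move_arm:
  steps:
    - [1, -0.8, 30, 0, 100]
    - [1.5, -0.8, 60, 0, 100]
    - [2, -0.8, 78, 0, 100]
    - [2, -0.8, 78, 0, 100]
    - [2, -0.8, 78, 0, 50]
    - [2, -0.8, 78, 0, 50]
    - [2, -0.8, 78, 0, 50]
    - [2, -0.8, 78, 0, 50]
    - [2, -0.8, 78, 0, 50]
    - [2, -0.8, 60, 0, 50]
    - [2, -0.8, 20, 0, 50]
    - [2, -0.8, -20, 0, 50]
    - [2, -0.8, -47, 0, 50]
    - [2, -0.8, -47, 0, 50]
    - [2, -0.8, -47, 0, 50]
  newtons: 60

```text
time: 21.4
tool_pos: [0.5138, -0.376, 0.1387]
tcp_rot: [2.277, 2.164, 0.0]
wrist_force: [0.2, 0.3, -4.3]
width: 0.621
```

```bash
python3 - <<'E'
from h import *
held("wrist20")
shift([.5505,.02,.137],87.1)
E
```

```text
tool [ 0.5127 -0.3751  0.1369] width 52.9 F [-0.6  0.8 -4. ]
n 15522 ztop -45.5 circle ((6.403185844421387, 1.6944160461425781), 40.389617919921875) minmax [-29.  -38.7 -49.8] [ 27.7  42.1 -40. ]
tilt [ 9.90000e-03  1.19000e-02 -4.54652e+01]
shift [np.float64(396.6), np.float64(17.6), np.float64(0.6), np.float64(-0.0)] toolx ang 87.1 q6 -0.62
```

View pics/wrist20.png

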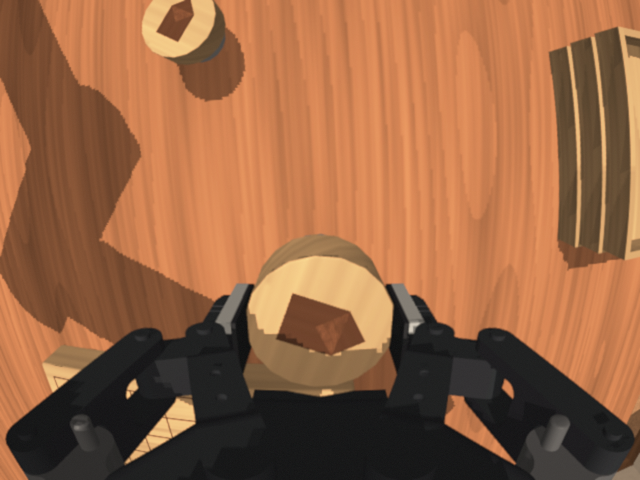

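```bash
python3 - <<'E'
from h import *
shift([.5514,.0777,.137],87.1)
E
```

```text
shift [np.float64(454.2), np.float64(15.6), np.float64(0.7), np.float64(-0.0)] toolx ang 87.1 q6 -0.62
```

Emit:
move_arm:
  steps:
    - [25, 1, 0, 0, 50]
    - [60, 2, 0, 0, 50]
    - [100, 3, 0, 0, 50]
    - [145, 5, 0, 0, 50]
    - [190, 7, 0, 0, 50]
    - [235, 8, 0, 0, 50]
    - [280, 10, 0, 0, 50]
    - [325, 11, 0, 0, 50]
    - [370, 13, 0, 0, 50]
    - [410, 14, 0, 0, 50]
    - [440, 15, 0, 0, 50]
    - [454, 15.6, 5, 0, 50]
    - [454, 15.6, 15, 0, 50]
    - [454, 15.6, 25, 0, 50]
    - [454, 15.6, 25, 0, 50]
    - [454, 15.6, 25, 0, 50]

```text
time: 23.05
tool_pos: [0.5516, 0.0752, 0.1127]
tcp_rot: [-2.278, -2.161, 0.003]
wrist_force: [0.9, 0.5, -3.6]
width: 0.625
```

```bash
python3 - <<'E'
from h import *
cam("side","side21");cam("scene","scene21")
print(tool()[0]);shift([.5514,.0777,.068],87.1);held("wrist21")
a=cv2.imread('pics/side21.png')[120:320,170:350];b=cv2.imread('pics/scene21.png')[80:280,280:460]
cv2.imwrite('pics/c21.png',cv2.resize(np.hstack([a,b]),None,fx=2.2,fy=2.2))
E
```

```text
[0.55281337 0.07556563 0.11408636]
shift [np.float64(2.1), np.float64(-1.5), np.float64(46.1), np.float64(-0.1)] toolx ang 87.0 q6 0.14
tool [0.5531 0.0757 0.1144] width 53.0 F [-0.  -0.3 -3.7]
n 15604 ztop -43.4 circle ((6.757157325744629, 0.4130077362060547), 40.54295349121094) minmax [-28.1 -40.1 -47.9] [ 28.  41. -38.]
tilt [ 7.6000e-03  1.5800e-02 -4.3328e+01]
```

View pics/c21.png

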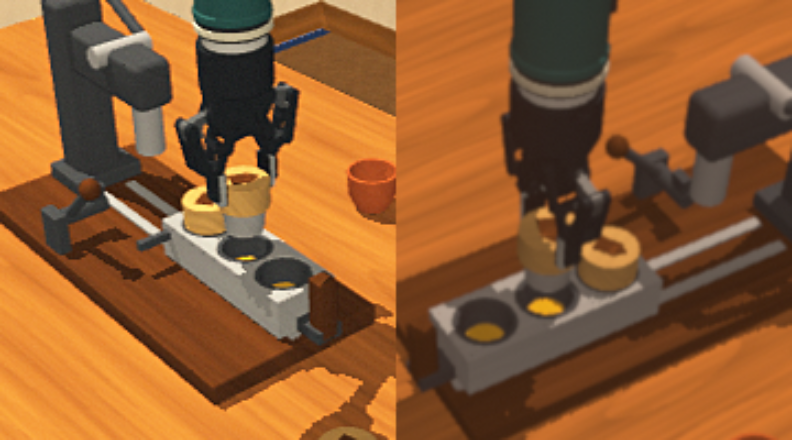

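Aligned over the middle socket (about pixel (245,245) of the left crop). Correct 2 mm and lower.

Emit:
move_arm:
  steps:
    - [2, -1.5, 10, 0, 50]
    - [2, -1.5, 20, 0, 50]
    - [2, -1.5, 30, 0, 50]
    - [2, -1.5, 38, 0, 50]
    - [2, -1.5, 44, 0, 50]
    - [2, -1.5, 46, 0, 50]
    - [2, -1.5, 46, 0, 50]
  newtons: 80

```text
time: 23.9
tool_pos: [0.5509, 0.0787, 0.0675]
tcp_rot: [-2.277, -2.164, 0.001]
wrist_force: [-0.2, 0.3, -4.5]
width: 0.61
```

```bash
python3 - <<'E'
from h import *
held("wrist22")
E
```

```text
tool [0.5512 0.0787 0.0679] width 52.6 F [-0.3  0.4 -3.4]
n 15484 ztop -43.1 circle ((7.197652339935303, 0.2487926483154297), 39.9620361328125) minmax [-28.  -39.7 -47.9] [ 28.1  40.2 -38. ]
tilt [ 7.00000e-03  1.53000e-02 -4.30561e+01]
```

Emit:
move_arm:
  steps:
    - [2, 0, 2, 0, 50]
    - [1, 0, 4, 0, 50]
    - [0, 0, 5, 0, 50]
    - [0, 0, 6, 0, 50]
    - [0, 0, 7, 0, 50]
    - [0, 0, 8, 0, 50]
    - [0, 0, 9, 0, 50]
    - [0, 0, 10, 0, 50]
    - [0, 0, 11, 0, 50]
    - [0, 0, 11, 0, 50]

```text
time: 24.95
tool_pos: [0.5521, 0.0788, 0.0598]
tcp_rot: [2.276, 2.164, 0.002]
wrist_force: [-5.9, -2.1, 12.0]
width: 0.619
```

```bash
python3 - <<'E'
from h import *
held("wrist23")
E
```

```text
tool [0.5521 0.0788 0.0598] width 52.4 F [-6.5 -2.  11.1]
n 16903 ztop -43.6 circle ((7.049251556396484, 0.520721435546875), 40.121551513671875) minmax [-28.  -39.6 -47.5] [ 45.   40.6 -38. ]
tilt [ 8.30000e-03  1.46000e-02 -4.35594e+01]
```

Emit:
move_arm:
  steps:
    - [0, 0, 1, 0, 50]
    - [0, 0, 2, 0, 50]
    - [0, 0, 3, 0, 50]
    - [0, 0, 4, 0, 50]
    - [0, 0, 4, 0, 50]

```text
time: 25.5
tool_pos: [0.5522, 0.0789, 0.0595]
tcp_rot: [2.276, 2.164, 0.002]
wrist_force: [-18.0, -3.7, 34.9]
width: 0.613
```

```bash
python3 - <<'E'
from h import *
held("wrist24")
E
```

```text
tool [0.5521 0.0789 0.0595] width 52.3 F [-16.5  -3.2  33.9]
n 16980 ztop -43.7 circle ((7.0143632888793945, 0.5750732421875), 40.126834869384766) minmax [-27.9 -39.6 -47.3] [ 45.   40.7 -38. ]
tilt [ 7.80000e-03  1.31000e-02 -4.36928e+01]
```

Hard stop (0.3 mm for 23 N more): home. Release, lift, check and find the last die.

Emit:
move_arm:
  steps:
    - [0, 0, 0, 0, 50]
    - [0, 0, 0, 0, 80]
    - [0, 0, 0, 0, 95]
    - [0, 0, 0, 0, 100]
    - [0, 0, -15, 0, 100]
    - [0, 0, -50, 0, 100]
    - [-20, 0, -75, 0, 100]
    - [-60, 0, -75, 0, 100]
    - [-80, 0, -75, 0, 100]
    - [-80, 0, -75, 0, 100]

```text
time: 26.55
tool_pos: [0.5476, -0.0034, 0.1291]
tcp_rot: [2.279, 2.16, 0.001]
wrist_force: [0.1, 0.2, -0.3]
width: 1.001
```

```bash
python3 - <<'E'
from h import *
wdie("wrist25",(.5514,.0772),.103);wdie("wrist25b",(.554,.1413),.103)
dies()
shift([.425,-.217,.092],87.1); print(tool()[0])
E
```

```text
die 9144 circ [0.5522 0.0841] 0.03329632431268692 mid [0.5523 0.0842 0.1013] z 0.1032 slope [ 0.001  -0.0019]
die 3911 circ [0.5553 0.1295] 0.029474088922142982 mid [0.5556 0.1216 0.1012] z 0.103 slope [-0.      0.0202]
scene die [ 0.4283 -0.2157] r 0.0308 z 0.059
side die [ 0.4223 -0.2179] r 0.0315 z 0.0611
shift [np.float64(-222.4), np.float64(-111.0), np.float64(36.0), np.float64(-0.0)] toolx ang 87.1 q6 0.0
[ 5.47156663e-01 -5.35204744e-04  1.28045440e-01]
```

View pics/wrist25.png

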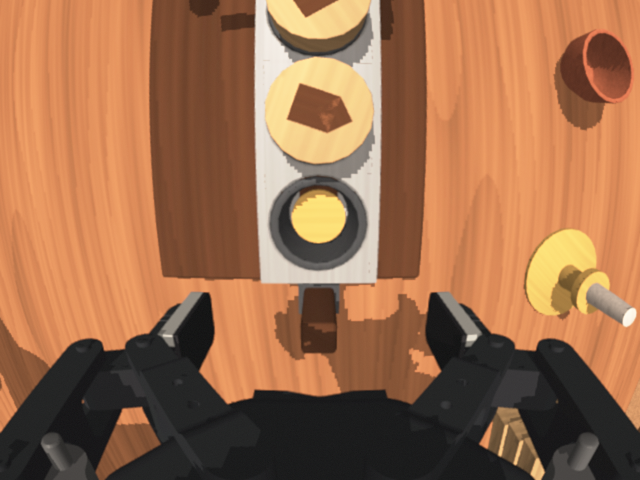

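Emit:
move_arm:
  steps:
    - [-40, -20, 0, 0, 100]
    - [-80, -40, 0, 0, 100]
    - [-120, -60, 0, 0, 100]
    - [-160, -80, 10, 0, 100]
    - [-200, -100, 25, 0, 100]
    - [-222, -111, 36, 0, 100]
    - [-222, -111, 36, 0, 100]
    - [-222, -111, 36, 0, 100]
    - [-222, -111, 36, 0, 100]

```text
time: 27.65
tool_pos: [0.4261, -0.2164, 0.0925]
tcp_rot: [2.275, 2.165, 0.001]
wrist_force: [0.3, 0.2, -0.1]
width: 0.997
```

```bash
python3 - <<'E'
from h import *
wdie("wrist26",(.4253,-.217),.060)
p=tool()[0];print(p)
E
```

```text
die 7379 circ [ 0.4249 -0.2151] 0.028131837025284767 mid [ 0.4251 -0.2149  0.0585] z 0.0601 slope [-0.0014 -0.0078]
[ 0.42623423 -0.21640901  0.09262267]
```

View pics/wrist26.png

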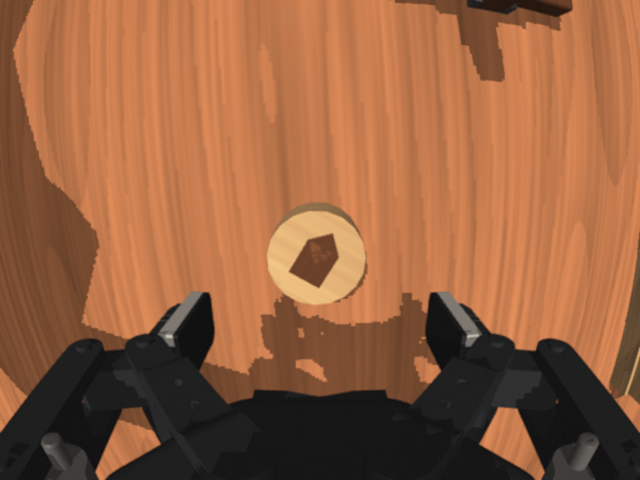

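Emit:
move_arm:
  steps:
    - [1, -1.2, 30, 0, 100]
    - [2.5, -1.2, 60, 0, 100]
    - [3, -1.2, 78, 0, 100]
    - [3, -1.2, 78, 0, 100]
    - [3, -1.2, 78, 0, 50]
    - [3, -1.2, 78, 0, 50]
    - [3, -1.2, 78, 0, 50]
    - [3, -1.2, 78, 0, 50]
    - [3, -1.2, 78, 0, 50]
    - [3, -1.2, 60, 0, 50]
    - [3, -1.2, 20, 0, 50]
    - [3, -1.2, -20, 0, 50]
    - [3, -1.2, -50, 0, 50]
    - [3, -1.2, -50, 0, 50]
    - [3, -1.2, -50, 0, 50]
  newtons: 60

```text
time: 29.2
tool_pos: [0.424, -0.2143, 0.1422]
tcp_rot: [2.276, 2.163, 0.001]
wrist_force: [-0.2, 0.2, -4.7]
width: 0.622
```

```bash
python3 - <<'E'
from h import *
held("wrist27")
shift([.548,.0118,.140],87.1)
E
```

```text
tool [ 0.4228 -0.2136  0.1406] width 52.9 F [-0.6  0.5 -5. ]
n 15127 ztop -45.7 circle ((6.54438591003418, 1.7043285369873047), 40.39183044433594) minmax [-29.3 -38.7 -49.9] [ 26.7  42.1 -40. ]
tilt [ 1.06000e-02  1.11000e-02 -4.56485e+01]
shift [np.float64(231.5), np.float64(113.5), np.float64(0.7), np.float64(-0.0)] toolx ang 87.1 q6 -0.47
```

View pics/wrist27.png

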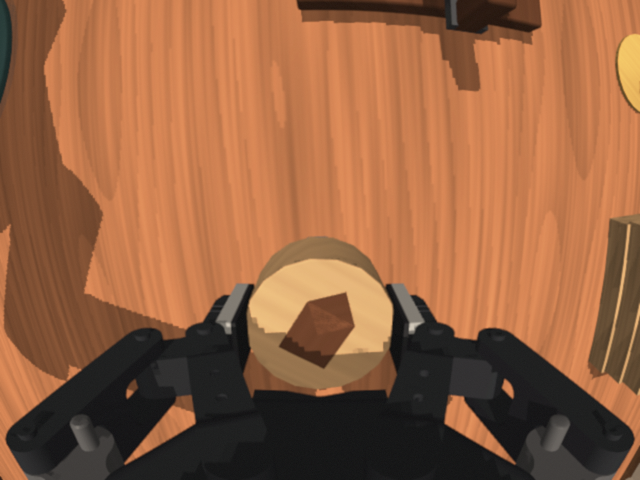

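Emit:
move_arm:
  steps:
    - [25, 12, 0, 0, 50]
    - [60, 30, 0, 0, 50]
    - [95, 47, 0, 0, 50]
    - [130, 64, 0, 0, 50]
    - [165, 81, 0, 0, 50]
    - [195, 96, 0, 0, 50]
    - [220, 108, 0, 0, 50]
    - [233, 114, 0, 0, 50]
    - [233, 114, 5, 0, 50]
    - [233, 114, 15, 0, 50]
    - [233, 114, 25, 0, 50]
    - [233, 114, 25, 0, 50]
    - [233, 114, 25, 0, 50]

```text
time: 30.55
tool_pos: [0.5486, 0.0118, 0.116]
tcp_rot: [-2.278, -2.162, 0.002]
wrist_force: [-0.5, 0.5, -4.5]
width: 0.622
```

```bash
python3 - <<'E'
from h import *
cam("side","side28");cam("scene","scene28")
shift([.5484,.013,.068],87.1);held("wrist28")
a=cv2.imread('pics/side28.png')[120:320,190:370];b=cv2.imread('pics/scene28.png')[80:280,260:440]
cv2.imwrite('pics/c28.png',cv2.resize(np.hstack([a,b]),None,fx=2.2,fy=2.2))
E
```

```text
shift [np.float64(0.9), np.float64(-1.4), np.float64(49.3), np.float64(-0.1)] toolx ang 87.0 q6 0.03
tool [0.55   0.0122 0.1176] width 52.7 F [-0.4 -0.6 -3.1]
n 15297 ztop -43.8 circle ((6.593876838684082, 0.44098472595214844), 40.345558166503906) minmax [-28.9 -39.9 -47.7] [ 27.2  40.8 -38. ]
tilt [ 1.05000e-02  1.39000e-02 -4.37898e+01]
```

View pics/c28.png

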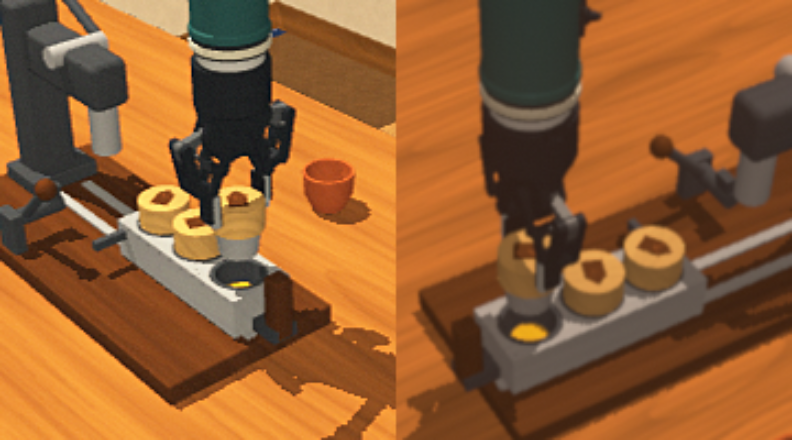

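Emit:
move_arm:
  steps:
    - [1, -1.4, 12, 0, 50]
    - [1, -1.4, 24, 0, 50]
    - [1, -1.4, 34, 0, 50]
    - [1, -1.4, 42, 0, 50]
    - [1, -1.4, 47, 0, 50]
    - [1, -1.4, 49, 0, 50]
    - [1, -1.4, 49, 0, 50]
  newtons: 80

```text
time: 31.4
tool_pos: [0.5482, 0.0137, 0.0676]
tcp_rot: [-2.277, -2.164, 0.001]
wrist_force: [0.2, -0.5, -4.0]
width: 0.612
```

```bash
python3 - <<'E'
from h import *
held("wrist29")
E
```

```text
tool [0.5485 0.0137 0.0681] width 52.0 F [ 0.1  0.5 -4.4]
n 15147 ztop -43.5 circle ((7.190199851989746, 0.21855545043945312), 40.02286911010742) minmax [-28.5 -39.8 -47.2] [ 27.3  40.2 -38. ]
tilt [ 9.40000e-03  1.55000e-02 -4.34418e+01]
```

Emit:
move_arm:
  steps:
    - [0, 0, 2, 0, 50]
    - [0, 0, 4, 0, 50]
    - [0, 0, 5, 0, 50]
    - [0, 0, 6, 0, 50]
    - [0, 0, 7, 0, 50]
    - [0, 0, 8, 0, 50]
    - [0, 0, 9, 0, 50]
    - [0, 0, 10, 0, 50]
    - [0, 0, 11, 0, 50]
    - [0, 0, 11, 0, 50]

```text
time: 32.45
tool_pos: [0.549, 0.0134, 0.0594]
tcp_rot: [2.276, 2.164, 0.001]
wrist_force: [-6.3, -0.3, 12.0]
width: 0.611
```

```bash
python3 - <<'E'
from h import *
held("wrist30")
E
```

```text
tool [0.549  0.0134 0.0593] width 52.1 F [-7.2 -0.9 12.7]
n 16339 ztop -44.0 circle ((7.294154644012451, 0.6525382995605469), 39.9931526184082) minmax [-29.2 -39.3 -49.8] [ 44.9  40.6 -40. ]
tilt [ 3.70000e-03  1.37000e-02 -4.40061e+01]
```

Emit:
move_arm:
  steps:
    - [0, 0, 1, 0, 50]
    - [0, 0, 2, 0, 50]
    - [0, 0, 3, 0, 50]
    - [0, 0, 4, 0, 50]
    - [0, 0, 4, 0, 50]

```text
time: 33.0
tool_pos: [0.5491, 0.0134, 0.059]
tcp_rot: [2.276, 2.164, 0.001]
wrist_force: [-18.0, -0.6, 34.8]
width: 0.613
```

```bash
python3 - <<'E'
from h import *
held("wrist31")
E
```

```text
tool [0.5491 0.0135 0.0591] width 52.4 F [-17.9  -0.7  34.4]
n 16378 ztop -44.1 circle ((7.354659080505371, 0.6063690185546875), 39.942604064941406) minmax [-28.5 -39.3 -47.9] [ 45.   40.5 -40. ]
tilt [ 4.10000e-03  1.25000e-02 -4.41262e+01]
```

Emit:
move_arm:
  steps:
    - [0, 0, 0, 0, 50]
    - [0, 0, 0, 0, 80]
    - [0, 0, 0, 0, 95]
    - [0, 0, 0, 0, 100]
    - [0, 0, -15, 0, 100]
    - [0, 0, -50, 0, 100]
    - [-20, 0, -90, 0, 100]
    - [-60, 0, -90, 0, 80]
    - [-75, 0, -90, 0, 50]
    - [-75, 0, -90, 0, 50]
    - [-75, 0, -90, 0, 50]

```text
time: 34.15
tool_pos: [0.5438, -0.0609, 0.1423]
tcp_rot: [-2.277, -2.162, 0.001]
wrist_force: [-0.4, -0.8, 0.2]
width: 0.503
```

```bash
python3 - <<'E'
from h import *
for i,s in enumerate([(.5484,.0125),(.5517,.0775),(.555,.143)]):
    w,P=wristhead(f"wrist32_{i}")
    m=(abs(P[...,2]-.103)<.004)&(np.hypot(P[...,0]-s[0],P[...,1]-s[1])<.032);q=P[m]
    if len(q)>50: print(i+1,len(q),cv2.minEnclosingCircle(q[:,:2].astype(np.float32)),np.median(q[:,2]))
m=(abs(P[...,2]-.098)<.003)&(np.hypot(P[...,0]-.5445,P[...,1]+.054)<.025);q=P[m];print("post",len(q),cv2.minAreaRect(q[:,:2].astype(np.float32)))
carriage();dies()
p=tool()[0];print(p);shift([.5443,-.0535,.045],87.1)
cam("scene","scene32");cam("side","side32")
E
```

```text
1 7967 ((0.5489142537117004, 0.01257808692753315), 0.028174560517072678) 0.10317986945010424
2 5078 ((0.5522626042366028, 0.07840897887945175), 0.028176311403512955) 0.10317783189491782
post 1310 ((0.5454356074333191, -0.05128925293684006), (0.021793926134705544, 0.021630266681313515), 86.64680480957031)
scene post 374 [array([0.5545, 0.1431]), array([0.0547, 0.0628]), np.float64(52.9293)]
scene post 388 [array([0.5523, 0.0781]), array([0.0544, 0.0622]), np.float64(57.4589)]
scene post 409 [array([0.5482, 0.0123]), array([0.0577, 0.0616]), np.float64(84.2512)]
scene post 108 [array([ 0.5468, -0.053 ]), array([0.0221, 0.0266]), np.float64(85.7621)]
scene top 1046 [array([0.5536, 0.0767]), array([0.2094, 0.0784]), np.float64(86.7752)]
side post 93 [array([0.5453, 0.1269]), array([0.0395, 0.0626]), np.float64(40.638)]
side post 91 [array([0.542 , 0.0634]), array([0.0347, 0.0535]), np.float64(57.5846)]
side post 105 [array([5.364e-01, 2.000e-04]), array([0.0348, 0.0555]), np.float64(41.4979)]
side post 86 [array([ 0.5433, -0.0556]), array([0.0307, 0.0272]), np.float64(84.6689)]
side top 591 [array([0.5485, 0.0751]), array([0.2175, 0.0802]), np.float64(87.6921)]
side top 41 [array([ 0.537 , -0.0584]), array([0.0197, 0.028 ]), np.float64(36.5512)]
[ 0.54431507 -0.0604623   0.14263445]
shift [np.float64(6.9), np.float64(-0.3), np.float64(97.6), np.float64(0.0)] toolx ang 87.1 q6 -0.11
```

View pics/wrist32_0.png

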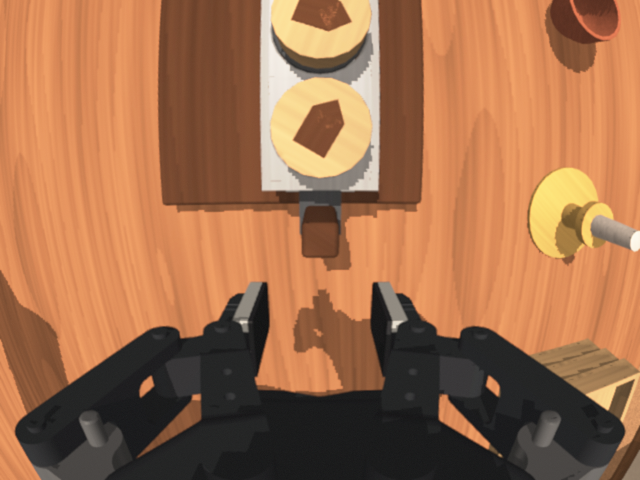

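View pics/side32.png

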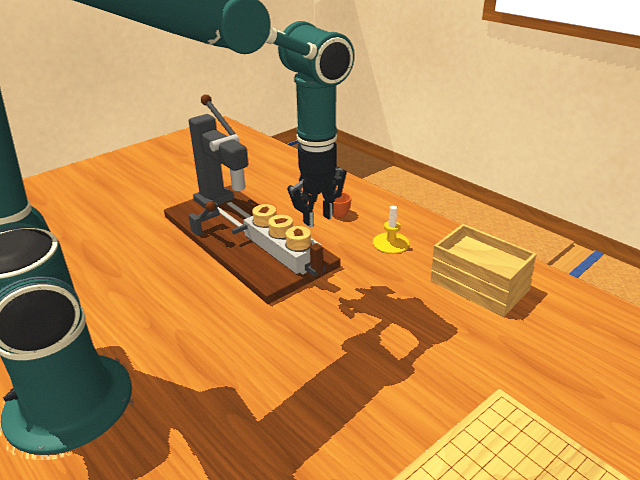

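Emit:
move_arm:
  steps:
    - [8, 0, 30, 0, 50]
    - [8, 0, 60, 0, 50]
    - [8, 0, 85, 0, 50]
    - [8, 0, 97, 0, 50]
    - [8, 0, 97, 0, 50]
    - [8, 0, 97, 0, 15]
    - [8, 0, 97, 0, 15]
    - [8, 0, 97, 0, 15]
    - [8, 0, 97, 0, 15]
  newtons: 40

```text
time: 35.5
tool_pos: [0.5443, -0.0532, 0.0473]
tcp_rot: [-2.277, -2.164, 0.001]
wrist_force: [-5.2, 0.2, 2.5]
width: 0.253
```

```bash
python3 - <<'E'
from h import *
p,M,s=tool();print(p,s['wrist_force'],s['width']*85);shift([.5515,.0857,.045],87.1)
E
```

```text
[ 0.54425702 -0.05324039  0.04730843] [-5.20442978  0.22094059  2.51476049] 21.46501200028435
shift [np.float64(139.1), np.float64(0.2), np.float64(2.3), np.float64(-0.0)] toolx ang 87.1 q6 -0.09
```

Emit:
move_arm:
  steps:
    - [12, -0.5, 0, 0, 15]
    - [26, -0.5, 0, 0, 15]
    - [40, -0.5, 0, 0, 15]
    - [54, -0.5, 0, 0, 15]
    - [68, -0.5, 0, 0, 15]
    - [82, -0.5, 0, 0, 15]
    - [96, -0.5, 0, 0, 15]
    - [110, -0.5, 0, 0, 15]
    - [122, -0.5, 0, 0, 15]
    - [132, -0.5, 0, 0, 15]
    - [138, -0.5, 0, 0, 15]
    - [140, -0.5, 0, 0, 15]
    - [141, -0.5, 0, 0, 15]
    - [141, -0.5, 0, 0, 15]

```text
time: 36.9
tool_pos: [0.5512, 0.0855, 0.0473]
tcp_rot: [2.275, 2.164, -0.005]
wrist_force: [-4.3, -8.3, 3.8]
width: 0.249
```

```bash
python3 - <<'E'
from h import *
p,M,s=tool();print(p,s['wrist_force'],s['width']*85)
E
```

```text
[0.5512034  0.08549135 0.0473158 ] [-4.30766619 -8.27473521  3.7547018 ] 21.145969004698017
```

Emit:
move_arm:
  steps:
    - [1, 0, 0, 0, 15]
    - [2, 0, 0, 0, 15]
    - [3, 0, 0, 0, 15]
    - [3, 0, 0, 0, 15]

```text
time: 37.3
tool_pos: [0.5512, 0.0854, 0.0473]
tcp_rot: [2.272, 2.163, -0.01]
wrist_force: [-5.8, -20.0, 5.7]
width: 0.247
```

```bash
python3 - <<'E'
from h import *
shift([.4547,.165,.16],87.1)
shift([.4547,.165,.078],87.1)
E
```

```text
shift [np.float64(73.9), np.float64(-100.4), np.float64(-113.2), np.float64(0.1)] toolx ang 87.2 q6 0.17
shift [np.float64(74.5), np.float64(-100.3), np.float64(-31.2), np.float64(0.1)] toolx ang 87.2 q6 0.17
```

Emit:
move_arm:
  steps:
    - [-4, 0, 0, 0, 15]
    - [-4, 0, 0, 0, 50]
    - [-4, 0, 0, 0, 50]
    - [-4, 0, 0, 0, 50]
    - [-4, 0, -35, 0, 50]
    - [-4, 0, -75, 0, 50]
    - [0, 0, -112, 0, 30]
    - [20, -40, -112, 0, 0]
    - [50, -80, -112, 0, 0]
    - [72, -100, -112, 0, 0]
    - [72, -100, -112, 0, 0]

```text
time: 38.4
tool_pos: [0.4534, 0.1701, 0.1583]
tcp_rot: [-2.273, -2.168, -0.002]
wrist_force: [0.5, -0.1, -0.5]
width: -0.0
```

```bash
python3 - <<'E'
from h import *
shift([.4547,.165,.078],87.1);print(tool()[0])
c=cam("side","side33");cam("wrist","wrist33")
a=cv2.imread('pics/side33.png')[90:300,130:330]; cv2.imwrite('pics/side33c.png',cv2.resize(a,None,fx=2.85,fy=2.85))
E
```

```text
shift [np.float64(-5.1), np.float64(1.6), np.float64(80.3), np.float64(0.2)] toolx ang 87.3 q6 0.35
[0.45337087 0.17006413 0.15833306]
```

View pics/side33c.png

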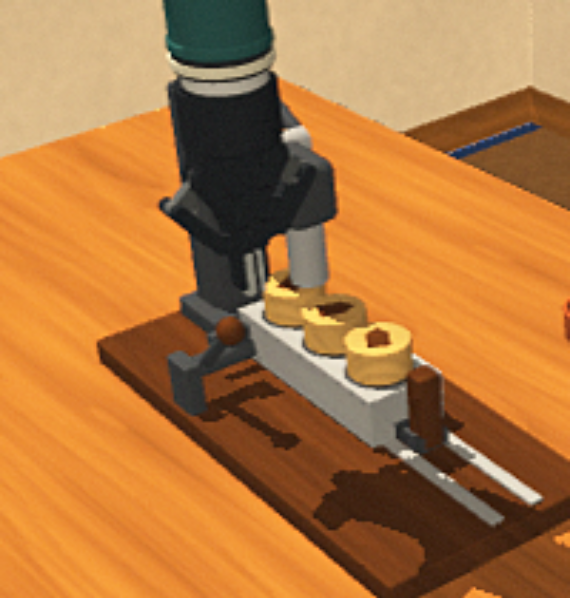

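View pics/wrist33.png

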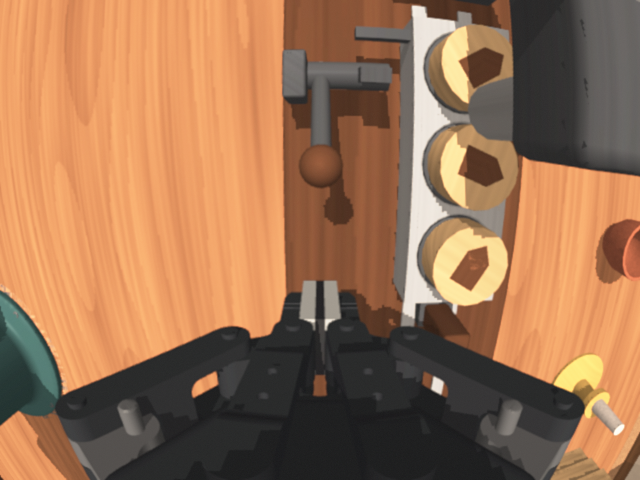

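Emit:
move_arm:
  steps:
    - [-5, 0, 40, 0, 0]
    - [-5, 0, 75, 0, 0]
    - [-5, 0, 80, 0, 0]
    - [5, 0, 80, 0, 0]
    - [17, 0, 80, 0, 0]
    - [29, 0, 79, 0, 0]
    - [41, 0, 76, 0, 0]
    - [53, 0, 72, 0, 0]
    - [65, 0, 69, 0, 0]
    - [77, 0, 67, 0, 0]
    - [89, 0, 66, 0, 0]
    - [101, 0, 66, 0, 0]
    - [113, 0, 66, 0, 0]
    - [125, 0, 66, 0, 0]
    - [135, 0, 66, 0, 0]
    - [145, 0, 66, 0, 0]
    - [152, 0, 66, 0, 0]
    - [152, 0, 66, 0, 0]
    - [152, 0, 66, 0, 0]

```text
time: 40.4
tool_pos: [0.4634, 0.3201, 0.0921]
tcp_rot: [-2.277, -2.164, -0.002]
wrist_force: [-0.1, 0.6, -0.7]
width: -0.004
```

```bash
python3 - <<'E'
from h import *
p,M,s=tool();print(p,s['wrist_force'])
c=cam("side","side34");cam("wrist","wrist34")
a=cv2.imread('pics/side34.png')[90:300,130:330]; cv2.imwrite('pics/side34c.png',cv2.resize(a,None,fx=2.85,fy=2.85))
E
```

```text
[0.46339508 0.32012437 0.09213276] [-0.1019991   0.60076585 -0.65544819]
```

View pics/side34c.png

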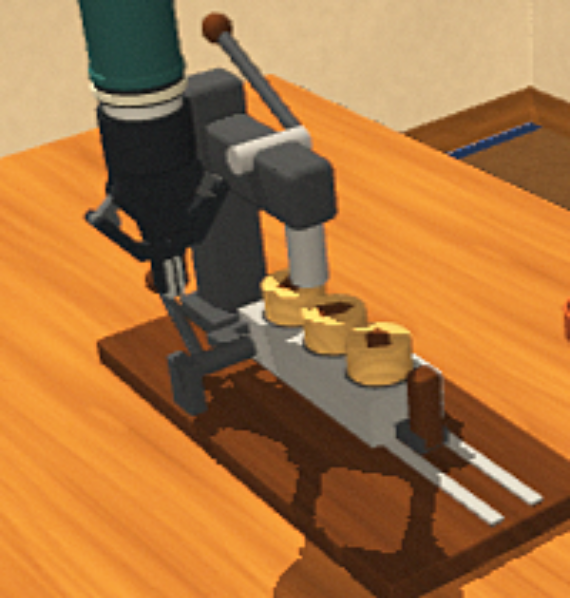

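View pics/wrist34.png

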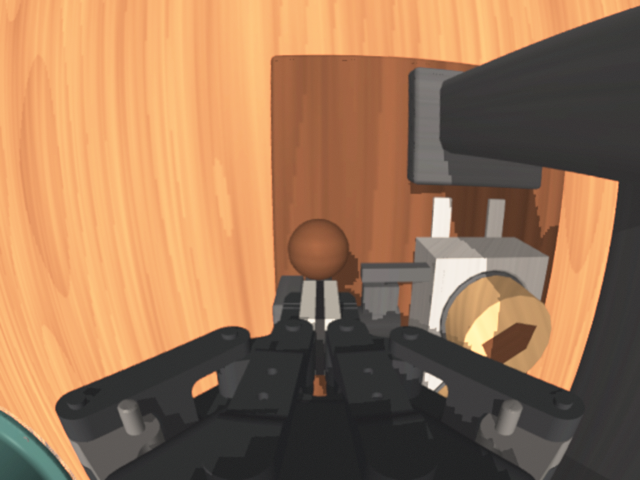

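Lever is back over. Push a little further, then retract and verify.

Emit:
move_arm:
  steps:
    - [4, 0, 0, 0, 0]
    - [7, 0, 0, 0, 0]
    - [7, 0, 0, 0, 0]

```text
time: 40.8
tool_pos: [0.463, 0.3256, 0.0915]
tcp_rot: [2.277, 2.164, -0.003]
wrist_force: [0.0, -4.4, -0.4]
width: -0.001
```

Emit:
move_arm:
  steps:
    - [-5, 0, 0, 0, 0]
    - [-10, 0, -20, 0, 0]
    - [-10, 0, -60, 0, 0]
    - [-10, 0, -100, 0, 0]
    - [-40, -20, -130, 0, 0]
    - [-80, -60, -130, 0, 0]
    - [-120, -80, -130, 0, 0]
    - [-120, -80, -130, 0, 0]
    - [-120, -80, -130, 0, 0]

```text
time: 41.7
tool_pos: [0.3776, 0.2106, 0.2229]
tcp_rot: [2.279, 2.163, 0.006]
wrist_force: [-0.4, 0.0, 0.1]
width: -0.002
```

```bash
python3 - <<'E'
from h import *
p,M,s=tool();print(p,s['wrist_force'],s['joint_vel'].round(3))
c=cam("side","side35");P=cloud(c)
hsv=cv2.cvtColor(c["pixels"],cv2.COLOR_RGB2HSV)
m=(np.hypot(P[...,0]-.46,P[...,1]-.345)<.03)&(P[...,2]>.1)&(P[...,2]<.14);v,u=np.nonzero(m);print("knob px",u.mean(),v.mean(),P[m].mean(0))
d=cam("scene","scene35")
for n,c in(("side",c),("scene",d)):
    P=cloud(c);
    for g in((.5545,.1489),(.5579,.2148),(.5612,.2807)):
        m=(np.hypot(P[...,0]-g[0],P[...,1]-g[1])<.035)&(abs(P[...,2]-.103)<.005);print(n,g,m.sum(),np.median(P[m],0).round(4))
    m=(np.hypot(P[...,0]-.552,P[...,1]-.085)<.03)&(abs(P[...,2]-.098)<.004);print("post",np.median(P[m],0).round(4))
    m=(np.hypot(P[...,0]-.784,P[...,1]+.067)<.05)&(P[...,2]>.09)&(P[...,2]<.12);print("candle",P[m].mean(0).round(3))
a=cv2.imread('pics/side35.png')[90:300,150:350]; cv2.imwrite('pics/side35c.png',cv2.resize(a,None,fx=2.85,fy=2.85))
E
```

```text
[0.37764015 0.21063603 0.22285833] [-0.38019827  0.03098358  0.11187743] [ 0.014  0.045 -0.046  0.002 -0.007  0.002]
knob px 185.94736842105263 190.50526315789475 [0.46166964 0.33741622 0.11484889]
side (0.5545, 0.1489) 265 [0.5526 0.1455 0.1044]
side (0.5579, 0.2148) 251 [0.5554 0.2114 0.1044]
side (0.5612, 0.2807) 146 [0.5522 0.2748 0.1042]
post [0.5476 0.0817 0.0996]
candle [ 0.78  -0.067  0.1  ]
scene (0.5545, 0.1489) 434 [0.5567 0.1499 0.1022]
scene (0.5579, 0.2148) 418 [0.5608 0.2153 0.1021]
scene (0.5612, 0.2807) 274 [0.57   0.2855 0.1019]
post [0.5534 0.0854 0.0982]
candle [ 0.785 -0.065  0.102]
```

View pics/side35c.png

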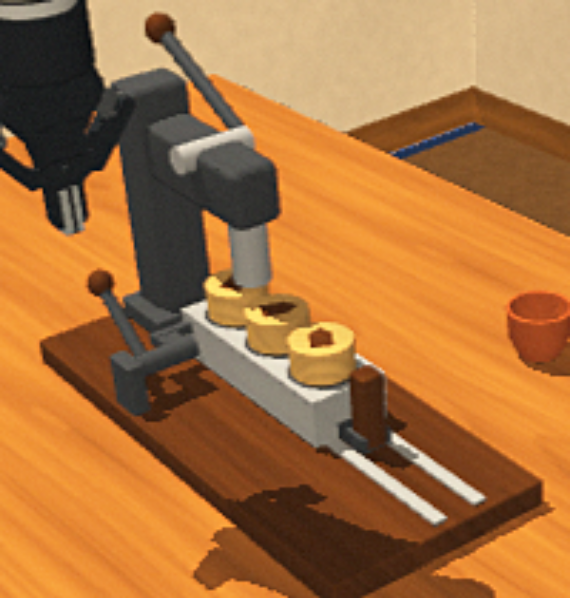

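View pics/scene35.png

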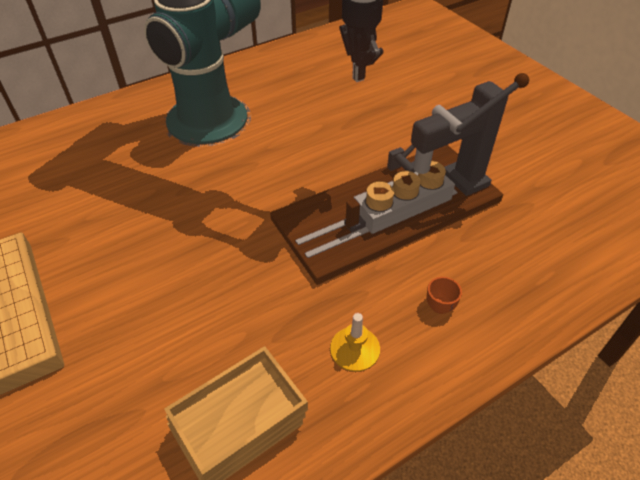

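Emit:
move_arm:
  steps:
    - [0, 0, 0, 0, 0]
    - [0, 0, 0, 0, 0]
    - [0, 0, 0, 0, 0]
    - [0, 0, 0, 0, 0]

```text
time: 42.2
tool_pos: [0.3777, 0.211, 0.2217]
tcp_rot: [-2.277, -2.165, 0.001]
wrist_force: [0.4, 0.6, -0.0]
width: 0.001
```

```bash
python3 -c "
from workcell import bot
print(bot.read_state()['joint_vel'].round(4));print(bot.finish_job())"
```

```text
[-0.0021 -0.0062  0.0045  0.0002 -0.0011  0.0006]
the job is handed in; nothing more can be done
None
```

The job is done and handed in at about 42 s. I flipped the cam lever over and drew the carriage out. I then set the three dies in sockets 3, 2 and 1 and pressed each down to a hard stop. After that I slid the carriage back in against its stop and flipped the lever back to lock it.

**Last checks:**
- **Dies:** the heads measured 103.1–103.2 mm high in the wrist camera while the carriage was out; flush is 103 mm. After the carriage went in, the scene and side cameras read 102 and 104 mm, the usual 2 mm disagreement between them. They show the dies' place only roughly, because they also differed by 4–6 mm sideways.
- **Carriage:** it stopped moving under a 20 N push, and its post is back where it started.
- **Cam lever:** the knob is within about a pixel of its starting place in the side view, and the lever met resistance at the end of the push.
- **Candle holder and sake cup:** the candle measured about where it was at the start. The cup I judged by eye only, and it looks unmoved.
- **Arm:** it is well clear of everything.

**One miss:** the first push at the cam lever passed over the knob without moving it. The fingertips sit about 21 mm higher than the reported tool position, so I allowed for that from then on.

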